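Take the demountable transformer apart and put it away

ROBOT

A 6-joint arm with a two-finger parallel gripper is mounted at the origin on the work surface. World frame = base frame: x ahead of the robot, y to its left, z up, the work surface at z = 0. Lengths are in m, angles in rad, forces in N, time in s.
With the tool pointing down it reaches from about 0.35 to 0.725 m from the base axis. Payload 4.3 kg.
Tool frame: the origin (TCP) lies at the very end of the fingers, on their centre line; the grasp point (between the pads) lies 19 mm behind it; z points along the fingers, y is the direction in which the jaws open and shut (so a half turn about z gives the same grasp; the last joint's range is limited). The gripper opens to 85 mm and grips with 20 to 120 N. Pads are 22 mm wide; open, the fingers measure 114 mm over their backs; the gripper's body (76 mm by 85 mm) begins 54 mm behind the grasp point. The pads swing forward as they close: fully open they stand 13 mm farther back than shut.
Start: joints at [1.183, 0.377, 0.081, 1.274, 0, 1.46], TCP at [0.158, 0.553, 0.231] pointing down, gripper open.
Joint ranges: [-2.72, 2.72], [-0.84, 1.66], [-1.02, 1.22], [-1.77, 2.12], [-1.37, 1.28], [-3.14, 3.14]. Speed limits (rad/s): [2.57, 2.57, 3.14, 3.14, 3.14, 3.14].

INTERFACE

Orientations are given as a unit quaternion [w, x, y, z].
In Python, from plant import * gives the robot as it stands. The module is installed in compiled form; this text tells all that it offers.
- The arm moves only by the tool play_rows, never from a script. Its argument "moves" is a list of rows, each an object of numbers: "tx", "ty", "tz": the shift along the tool's x, y, z in units of 40 mm (1.0 is 40 mm); "roll": the turn about the tool's z in units of 6 degrees (1.0 is 6 degrees); "claw": the opening in per cent of the stroke, from 0 (shut) to 100 (fully open). A call has 1 to 12 rows; each row shifts and turns the commanded pose from where the row before left it, along the tool's axes as they then stand; what a row does not reach is not made up. A row lasts 1/12 s, in which the tool goes at most 41.7 mm and 7.16 degrees, less where a joint would pass 70% of its speed; a pose out of reach is approached as far as the arm can. A call is refused whole if a number of a shift passes 1 or a number of a turn 1, either way. A call with a gripper value outside its range is refused whole. The fingers move at their own pace and stop on an object; the grip force is fixed at half the most. Time passes only in rows, so rows that do not move let the fingers close. It gives the time, the measured TCP pose, the force and the opening at its end, in the units of the state.
- sense(): the state, without advancing time (a new reading comes with each control period).
- camera(name): name is "scene" or "top"; returns (picture, depth): 420x560x3 uint8, blue, green, red; 420x560 float32, m along the optical axis (not along the pixel's ray), 0 where there is no reading.
- camera_model(name): a dict with "fx", "fy", "cx", "cy" (pixels), "k1" (the pictures are not rectified: a ray, as slopes to the right and down, at radius r is drawn at 1 + k1 r^2 times it, then the intrinsics apply), "origin" and "attitude" of the camera in the world. Camera axes: x right, y down, z forward; pixel columns grow to the right and rows downward; lengths in m; the calibration is good to about 2 mm. A picture is of the moment at which its call begins. camera_model takes no time and is no camera call.
- finish_job(): hands the job in, once; it reports no verdict.
The state is a dict: "clock": time; "qpos": joint angles; "joint_velocities": joint speeds; "joint_torque": joint torques, N m; "position": TCP position; "tcp_rot": TCP orientation; "wrist_force": force on the tool from outside, world axes, zero at the start; "wrist_torque": the same for the moment, N m; "finger_gap": opening from 0.0 (shut) to 1.0 (fully open).
Only numpy, scipy, OpenCV 4.12 (cv2) and the standard library are available. Lean on these libraries where they do the work, as an engineer would, in place of code of your own. Each camera call takes 0.05 s, during which the arm holds its last target. There are 200 camera calls.

TASK

The transformer exercise is over: take the demountable transformer on the bench apart from the top down and put each part in its own storage tray. First the loose steel yoke goes into the long narrow grey tray, then the red coil into the red tray and the blue coil into the blue tray (either one first), and last the empty core on its black foot into the large grey tray. Lower each part into its tray without dropping it, so that it lies flat inside the lip, the same way up as it was, and leave the multimeter and the lamp holder where they are.

Things in the scene. Friction and masses are not known exactly. Their poses are not given: they have to be found in the camera images.
- yoke: The yoke: a bright laminated steel bar 90 x 20 x 20 mm, about 0.28 kg, lying loose across the tops of the core's two limbs at the start, underside 72 mm above the bench. Nothing holds it down. Origin: centre of its underside; x along the bar, z up
- coil_red: Red coil, loose: red plastic flanges, copper winding, 54 x 54 mm, 44 high, 0.18 kg, 25 mm square hole right through. Starts over either one of the core's 20 mm limbs, the blue coil on the other, underside 26 mm above the bench, 16 mm between the coils: grip its y faces. Rises 48 mm to clear the limb. Origin: centre of underside (in the hole); z up, x along the line joining the limbs
- coil_blue: Blue coil, loose: blue plastic flanges, copper winding, 54 x 54 mm, 44 high, 0.18 kg, 25 mm square hole right through. Starts over either one of the core's 20 mm limbs, the red coil on the other, underside 26 mm above the bench, 16 mm between the coils: grip its y faces. Rises 48 mm to clear the limb. Origin: centre of underside (in the hole); z up, x along the line joining the limbs
- core: U-core, loose: dark steel on a black foot, 0.65 kg. Foot 150 x 70, 6 mm thick; on it a bar 110 x 20 mm (black ends), 6 to 26 mm above the foot's underside; two limbs 20 x 20 mm at x = +-35 mm, tops at 72 mm. When bare, grip across the bar's 20 mm width midway between the limbs (near its balance point), fingertips just above the foot. Origin: centre of foot's underside; x along foot and bar, z up
- tray_yoke: The yoke's tray: long narrow grey tray, 110 x 40 mm inside (118 x 48 mm outside). The lip has a 56 mm finger gap in the middle of each long side. Fixed to the bench. Floor 3 mm thick; the lip is 4 mm thick, its top 8 mm above the floor. Origin: centre of its underside, at bench height; z up, x along its length
- tray_red: The red coil's tray: square red tray, 74 x 74 mm inside (82 x 82 mm outside). The lip has a 30 mm gap in the middle of each side. Fixed to the bench. Floor 3 mm thick; the lip is 4 mm thick, its top 8 mm above the floor. Origin: centre of its underside, at bench height; z up, x and y parallel to its sides
- tray_blue: The blue coil's tray: square blue tray, 74 x 74 mm inside (82 x 82 mm outside). The lip has a 30 mm gap in the middle of each side. Fixed to the bench. Floor 3 mm thick; the lip is 4 mm thick, its top 8 mm above the floor. Origin: centre of its underside, at bench height; z up, x and y parallel to its sides
- tray_core: The core's tray: large grey tray, 170 x 90 mm inside (178 x 98 mm outside). The lip has a 56 mm gap in the middle of each long side. Fixed to the bench. Floor 3 mm thick; the lip is 4 mm thick, its top 8 mm above the floor. Origin: centre of its underside, at bench height; z up, x along its length
- lamp: Bystander: lamp holder, a white box 70 x 70 x 24 mm with a small bulb in a black socket on top, 61 mm high in all, loose. It stands among the small trays. Origin: centre of its underside
- multimeter: Bystander: yellow hand multimeter lying on its back, 190 x 90 x 42 mm (knob to 52 mm), loose, beyond the transformer. Origin: centre of its underside; x along its length
Not all that is in view belongs to the job. What is shaped like the tray_yoke but orange, pink or yellow is not meant.

How it is judged:
By the outcome, as a careful person would: the job done as asked, in the order asked, and still so for the second after the job is handed in, with the robot touching nothing.
It also fails if it takes over 109 s, if anything falls off the work surface, if the arm or the gripper's body presses on something with over 40 N, if the wrist force passes 120 N, or if a joint passes its speed limit or range.

## Working session

There is one attempt and no reset: what is moved stays moved. The work goes in short steps, Python scripts to look and compute and a tool call to move; the robot and the scene stay as the last step left them, time stands still between calls to the robot, and variables do not carry over. Pictures are saved under pics/ and viewed, about 12 in all and at most 16, crops included, and the job is handed in when it is done.

Besides the shell and the picture viewer there is one more tool, called after "Call:" as name(argument=value, ...) on one line, values as JSON. play_rows: Moves the arm, as the interface text tells. Its arguments: {"type":"object","properties":{"moves":{"type":"array"}},"required":["moves"]}

```bash
mkdir -p pics; cat > h.py <<'E'
import numpy as np, cv2
from plant import *
from scipy.spatial.transform import Rotation as R
def rot(a):
    a=np.array(a,float)
    if a.shape==(3,3): return a
    return R.from_quat([a[1],a[2],a[3],a[0]]).as_matrix()
def rays(name,px):
    m=camera_model(name); px=np.atleast_2d(px).astype(float)
    K=np.array([[m['fx'],0,m['cx']],[0,m['fy'],m['cy']],[0,0,1]])
    u=cv2.undistortPoints(px.reshape(-1,1,2),K,np.array([m['k1'],0,0,0.])).reshape(-1,2)
    d=np.c_[u,np.ones(len(u))]
    return np.array(m['origin']),d@rot(m['attitude']).T
def plane(name,px,z):
    o,d=rays(name,px); return o+d*((z-o[2])/d[:,2])[:,None]
def cloud(name,dep):
    v,u=np.mgrid[0:420,0:560]; o,d=rays(name,np.c_[u.ravel(),v.ravel()])
    return (o+d*dep.reshape(-1,1)).reshape(420,560,3)
E
python3 - <<'E'
from h import *
for n in("scene","top"):
    p,d=camera(n); cv2.imwrite(f"pics/{n}0.png",p); np.savez(f"pics/{n}0.npz",p=p,d=d,c=cloud(n,d)); print(n,camera_model(n))
print(sense())
E
```

```text
scene {'fx': 424.7281642048789, 'fy': 424.7281642048789, 'cx': 279.74615358439314, 'cy': 206.16752105362315, 'k1': -0.0003560134609293179, 'origin': array([1.25699364, 0.23706706, 0.95350679]), 'attitude': array([-0.16382871,  0.45937506,  0.82134103, -0.2958608 ])}
top {'fx': 489.4571837653571, 'fy': 489.4571837653571, 'cx': 282.5793142287415, 'cy': 213.9844120550682, 'k1': -0.03258318137797514, 'origin': array([ 0.37412709, -0.15572123,  1.67667855]), 'attitude': array([-0.05746374,  0.70737419, -0.70295064,  0.04669116])}
{'clock': 0.1, 'qpos': array([ 1.18271459e+00,  3.77992859e-01,  7.97912662e-02,  1.27441146e+00,
       -2.50029300e-05,  1.46051427e+00]), 'joint_velocities': array([-0.0007281 , -0.0025624 ,  0.00317028,  0.00122834,  0.00244755,
        0.00220158]), 'joint_torque': array([ 6.60704718e-04, -4.64693320e+01,  2.70583338e+01,  1.21415168e-02,
       -3.94190988e-05,  2.07278998e-05]), 'position': array([0.15745925, 0.55241763, 0.23046499]), 'tcp_rot': array([-2.11897281e-04,  1.38453570e-01,  9.90368509e-01, -8.83391275e-04]), 'wrist_force': array([ 0.11585904,  0.45934346, -0.25318342]), 'wrist_torque': array([-0.0065136 ,  0.00534092, -0.03886003]), 'finger_gap': 0.9989637889950829}
```

View pics/scene0.png

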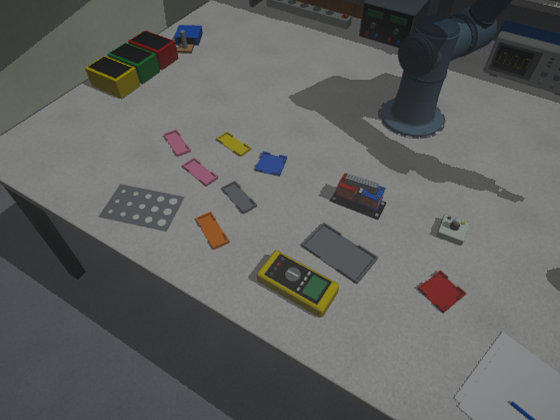

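View pics/top0.png

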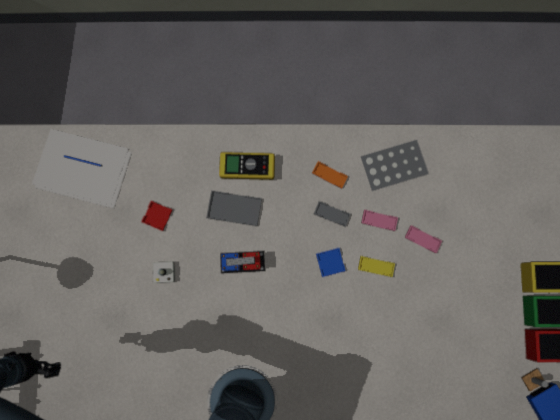

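The scene view shows the transformer at (360,195), the core tray at (340,251), the yoke tray at (239,197), the blue tray at (270,163), the red tray at (442,291) and the lamp at (453,229). In the top view the same things are at (243,262), (235,208), (333,214), (331,262), (157,216) and (163,271). The multimeter is at (247,165).

```bash
cat >> h.py <<'E'
def mask(p,kind):
    hsv=cv2.cvtColor(p,cv2.COLOR_BGR2HSV).astype(int); h,s,v=hsv[...,0],hsv[...,1],hsv[...,2]
    if kind=='red': m=((h<8)|(h>172))&(s>120)&(v>50)
    elif kind=='blue': m=(h>105)&(h<130)&(s>120)&(v>50)
    elif kind=='grey': m=(v<105)&(s<70)
    elif kind=='bright': m=(v>125)&(s<60)
    return m.astype(np.uint8)
def blob(p,kind,win):
    x0,y0,x1,y1=win; m=np.zeros(p.shape[:2],np.uint8); m[y0:y1,x0:x1]=mask(p,kind)[y0:y1,x0:x1]
    cs,_=cv2.findContours(m,cv2.RETR_EXTERNAL,cv2.CHAIN_APPROX_NONE); return max(cs,key=cv2.contourArea)
def rect(name,p,kind,win,z):
    c=blob(p,kind,win)[:,0,:]; w=plane(name,c,z)[:,:2]
    (cx,cy),(a,b),t=cv2.minAreaRect((w*1000).astype(np.float32))
    if a<b: a,b,t=b,a,t+90
    return np.round([cx,cy,a,b,(t+90)%180-90],1)
def tri(p1,p2):
    o1,d1=rays('scene',p1);o2,d2=rays('top',p2);d1=d1[0];d2=d2[0]
    t=np.linalg.lstsq(np.c_[d1,-d2],o2-o1,rcond=None)[0]
    return (o1+t[0]*d1+o2+t[1]*d2)/2, np.linalg.norm(o1+t[0]*d1-o2-t[1]*d2)
E
python3 - <<'E'
from h import *
S=np.load('pics/scene0.npz');T=np.load('pics/top0.npz')
W={'ty':('grey',(215,175,262,218),(310,196,355,230),.011),'tc':('grey',(292,215,385,285),(200,186,270,230),.011),
'tr':('red',(410,262,475,318),(135,196,180,235),.011),'tb':('blue',(248,145,294,180),(310,242,355,280),.011),
'yoke':('bright',(338,170,388,200),(222,254,262,270),.092)}
for k,(c,ws,wt,z) in W.items():
    print(k,'scene',rect('scene',S['p'],c,ws,z),'top',rect('top',T['p'],c,wt,z))
    cen=[cv2.minAreaRect(blob(I['p'],c,w))[0] for I,w in((S,ws),(T,wt))]
    P,e=tri(*cen); print('   tri',P.round(4),e.round(4), 'depth z', [np.round(I['c'][int(q[1]),int(q[0])],3) for I,q in zip((S,T),cen)])
a=cv2.resize(S['p'][165:225,320:400],None,fx=6,fy=6,interpolation=cv2.INTER_CUBIC)
b=cv2.resize(T['p'][240:285,205:285],None,fx=6,fy=6,interpolation=cv2.INTER_CUBIC)
cv2.imwrite('pics/tr0.png',np.vstack([a,b])[:600])
E
```

```text
ty scene [ 629.5 -294.6  124.1   54.1   67.3] top [ 623.  -300.4  122.7   53.1   67.8]
   tri [ 0.6241 -0.3007  0.0011] 0.0017 depth z [array([ 0.627, -0.299,  0.006]), array([ 0.626, -0.3  ,  0.006])]
tc scene [645.9  39.3 185.2 105.1  80.9] top [640.5  36.  187.1 100.6  81.4]
   tri [0.6413 0.0383 0.0029] 0.0022 depth z [array([0.641, 0.038, 0.003]), array([ 0.374, -0.156,  1.677])]
tr scene [616.9 308.9  86.3  81.6 -22.4] top [614.4 307.   81.9  80.4  67.7]
   tri [0.6151 0.3082 0.0081] 0.0011 depth z [array([0.613, 0.308, 0.006]), array([0.616, 0.309, 0.009])]
tb scene [ 461.  -289.9   87.    82.6   15.4] top [ 457.8 -292.4   80.3   79.4  -74.9]
   tri [ 0.4578 -0.2928  0.0062] 0.0002 depth z [array([ 0.456, -0.295,  0.004]), array([ 0.458, -0.292,  0.003])]Traceback (most recent call last):
  File "<stdin>", line 7, in <module>
  File "h.py", line 30, in rect
    c=blob(p,kind,win)[:,0,:]; w=plane(name,c,z)[:,:2]
      ~~~~^^^^^^^^^^^^
  File "h.py", line 28, in blob
    cs,_=cv2.findContours(m,cv2.RETR_EXTERNAL,cv2.CHAIN_APPROX_NONE); return max(cs,key=cv2.contourArea)
                                                                             ~~~^^^^^^^^^^^^^^^^^^^^^^^^
ValueError: max() iterable argument is empty
```

```bash
python3 - <<'E'
from h import *
S=np.load('pics/scene0.npz');T=np.load('pics/top0.npz')
a=cv2.resize(S['p'][165:225,320:400],None,fx=6,fy=6,interpolation=cv2.INTER_CUBIC)
b=cv2.resize(T['p'][240:280,205:285],None,fx=6,fy=6,interpolation=cv2.INTER_CUBIC)
cv2.imwrite('pics/tr0.png',np.clip(1.5*np.vstack([a,b]),0,255).astype(np.uint8))
for n,I,(x0,y0,x1,y1) in(('scene',S,(325,165,395,220)),('top',T,(210,245,275,280))):
    c=I['c'][y0:y1,x0:x1].reshape(-1,3)
    for lo,hi in((.083,.105),(.06,.082)):
        q=c[(c[:,2]>lo)&(c[:,2]<hi)]
        if len(q)>5:
            (cx,cy),(w,h),t=cv2.minAreaRect((q[:,:2]*1000).astype(np.float32)); print(n,lo,len(q),'z',np.median(q[:,2]).round(4),np.round([cx,cy,w,h,t],1), 'mean',q.mean(0).round(4))
E
```

```text
scene 0.083 258 z 0.0924 [458.9   7.7  26.1  90.2   7.6] mean [0.4601 0.0082 0.0916]
scene 0.06 472 z 0.0711 [460.2   8.8  57.9 124.4   4. ] mean [0.4696 0.0143 0.071 ]
top 0.083 176 z 0.0927 [457.2   6.5  20.5  89.7   6.3] mean [0.457  0.0064 0.0928]
top 0.06 383 z 0.0714 [458.1   8.2  54.  125.1   2.8] mean [0.4584 0.0094 0.0712]
```

View pics/tr0.png

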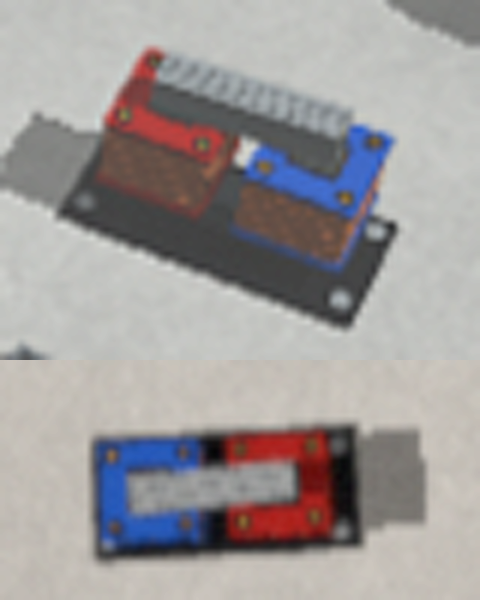

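The crop shows the yoke lying across both coils, with red on the -y limb and blue on the +y limb. Its top measures z≈0.0925 (expected 0.092), and it is about 20x90 mm, centred at (0.4575,0.007) with yaw ≈96.4°. I'll set out.

```bash
cat >> h.py <<'E'
def go(x,y,z,yaw):
    s=sense(); M=rot(s['tcp_rot']); d=np.array([x,y,z])-s['position']
    cur=np.degrees(np.arctan2(M[1,0],M[0,0])); r=(cur-yaw+90)%180-90
    print('pos',s['position'].round(4),'yaw',cur.round(2),'tilt',np.degrees(np.arccos(-M[2,2])).round(2),'gap',round(float(s['finger_gap']),3),'F',s['wrist_force'].round(1),'t',round(s['clock'],2),'q',s['qpos'].round(2))
    print('units tx,ty,tz',(M.T@d/.04).round(2),'roll',(r/6).round(2))
E
python3 -c "
from h import *
go(.4575,.007,.15,96.4)"
```

```text
pos [0.1575 0.5524 0.2305] yaw 164.08 tilt 0.1 gap 0.999 F [ 0.1  0.5 -0.3] t 0.1 q [ 1.18  0.38  0.08  1.27 -0.    1.46]
units tx,ty,tz [-10.95 -11.05   2.03] roll 11.28
```

Call:
play_rows(moves=[{"tx": -0.6,"ty": -0.6,"claw": 100},{"tx": -0.6,"ty": -0.6,"claw": 60},{"tx": -0.6,"ty": -0.6,"claw": 60},{"tx": -0.6,"ty": -0.6,"claw": 60},{"tx": -0.6,"ty": -0.6,"claw": 60},{"tx": -0.6,"ty": -0.6,"claw": 60},{"tx": -0.6,"ty": -0.6,"claw": 60},{"tx": -0.6,"ty": -0.6,"claw": 60},{"tx": -0.6,"ty": -0.6,"claw": 60},{"tx": -0.6,"ty": -0.6,"claw": 60},{"tx": -0.6,"ty": -0.6,"claw": 60},{"tx": -0.6,"ty": -0.6,"claw": 60}])

```text
validation failed for argument at $.mo...
```

Call:
play_rows(moves=[{"tx": -0.6,"ty": -0.6,"claw": 60},{"tx": -0.6,"ty": -0.6,"claw": 60},{"tx": -0.6,"ty": -0.6,"claw": 60},{"tx": -0.6,"ty": -0.6,"claw": 60},{"tx": -0.6,"ty": -0.6,"claw": 60},{"tx": -0.6,"ty": -0.6,"claw": 60},{"roll": 0.95,"tz": 0.15,"claw": 60},{"roll": 0.95,"tz": 0.15,"claw": 60},{"roll": 0.95,"tz": 0.15,"claw": 60},{"roll": 0.95,"tz": 0.15,"claw": 60},{"roll": 0.95,"tz": 0.15,"claw": 60},{"roll": 0.95,"tz": 0.15,"claw": 60}])

```text
validation failed for argument at $.mo...
```

Call:
play_rows(moves=[{"roll": 0.95,"tz": 0.15,"claw": 60},{"roll": 0.95,"tz": 0.15,"claw": 60},{"roll": 0.95,"tz": 0.15,"claw": 60},{"roll": 0.95,"tz": 0.15,"claw": 60},{"roll": 0.95,"tz": 0.15,"claw": 60},{"roll": 0.8,"tz": 0.15,"claw": 60},{"claw": 60},{"claw": 60}])

```text
validation failed for argument at $.mo...
```

```bash
python3 -c "
from h import *
go(.4575,.007,.075,96.4)"
```

```text
pos [0.1575 0.5524 0.2305] yaw 164.08 tilt 0.1 gap 0.999 F [ 0.1  0.5 -0.3] t 0.1 q [ 1.18  0.38  0.08  1.27 -0.    1.46]
units tx,ty,tz [-10.95 -11.05   3.9 ] roll 11.28
```

Refused; probably every row needs all five keys.

Call:
play_rows(moves=[{"tx": -0.6,"ty": -0.6,"tz": 0,"roll": 0,"claw": 60},{"tx": -0.6,"ty": -0.6,"tz": 0,"roll": 0,"claw": 60},{"tx": -0.6,"ty": -0.6,"tz": 0,"roll": 0,"claw": 60},{"tx": -0.6,"ty": -0.6,"tz": 0,"roll": 0,"claw": 60},{"tx": -0.6,"ty": -0.6,"tz": 0,"roll": 0,"claw": 60},{"tx": -0.6,"ty": -0.6,"tz": 0,"roll": 0,"claw": 60},{"tx": -0.6,"ty": -0.6,"tz": 0,"roll": 0,"claw": 60},{"tx": -0.6,"ty": -0.6,"tz": 0,"roll": 0,"claw": 60},{"tx": -0.6,"ty": -0.6,"tz": 0,"roll": 0,"claw": 60},{"tx": -0.6,"ty": -0.6,"tz": 0,"roll": 0,"claw": 60},{"tx": -0.6,"ty": -0.6,"tz": 0,"roll": 0,"claw": 60},{"tx": -0.6,"ty": -0.6,"tz": 0,"roll": 0,"claw": 60}])

```text
clock: 1.1
position: [0.3558, 0.1954, 0.2311]
tcp_rot: [-0.0, 0.138, 0.99, -0.0]
wrist_force: [0.9, -0.0, 0.8]
finger_gap: 0.596
```

Call:
play_rows(moves=[{"tx": -0.6,"ty": -0.6,"tz": 0,"roll": 0,"claw": 60},{"tx": -0.6,"ty": -0.6,"tz": 0,"roll": 0,"claw": 60},{"tx": -0.6,"ty": -0.6,"tz": 0,"roll": 0,"claw": 60},{"tx": -0.6,"ty": -0.6,"tz": 0,"roll": 0,"claw": 60},{"tx": -0.6,"ty": -0.6,"tz": 0,"roll": 0,"claw": 60},{"tx": -0.6,"ty": -0.6,"tz": 0,"roll": 0,"claw": 60},{"tx": 0,"ty": 0,"tz": 0.2,"roll": 0.94,"claw": 60},{"tx": 0,"ty": 0,"tz": 0.2,"roll": 0.94,"claw": 60},{"tx": 0,"ty": 0,"tz": 0.2,"roll": 0.94,"claw": 60},{"tx": 0,"ty": 0,"tz": 0.2,"roll": 0.94,"claw": 60},{"tx": 0,"ty": 0,"tz": 0.2,"roll": 0.94,"claw": 60},{"tx": 0,"ty": 0,"tz": 0.2,"roll": 0.94,"claw": 60}])

```text
clock: 2.1
position: [0.4542, 0.019, 0.1825]
tcp_rot: [-0.0, 0.423, 0.906, -0.0]
wrist_force: [0.5, 0.2, 0.6]
finger_gap: 0.6
```

Call:
play_rows(moves=[{"tx": 0,"ty": 0,"tz": 0.2,"roll": 0.94,"claw": 60},{"tx": 0,"ty": 0,"tz": 0.2,"roll": 0.94,"claw": 60},{"tx": 0,"ty": 0,"tz": 0.2,"roll": 0.94,"claw": 60},{"tx": 0,"ty": 0,"tz": 0.2,"roll": 0.94,"claw": 60},{"tx": 0,"ty": 0,"tz": 0.2,"roll": 0.94,"claw": 60},{"tx": 0,"ty": 0,"tz": 0,"roll": 0.94,"claw": 60},{"tx": 0,"ty": 0,"tz": 0,"roll": 0,"claw": 60}])

```text
clock: 2.68
position: [0.4537, 0.0192, 0.1424]
tcp_rot: [-0.001, 0.667, 0.745, -0.001]
wrist_force: [0.5, 0.1, -0.3]
finger_gap: 0.603
```

```bash
python3 -c "
from h import *
go(.4575,.007,.075,96.4)
p,d=camera('scene');cv2.imwrite('pics/a.png',cv2.resize(p[100:240,280:440],None,fx=4,fy=4))"
```

```text
pos [0.4537 0.0192 0.1424] yaw 96.31 tilt 0.13 gap 0.603 F [ 0.5  0.1 -0.3] t 2.68 q [-0.1   0.19 -0.41  0.97  0.    1.36]
units tx,ty,tz [-0.31  0.07  1.68] roll -0.01
```

View pics/a.png

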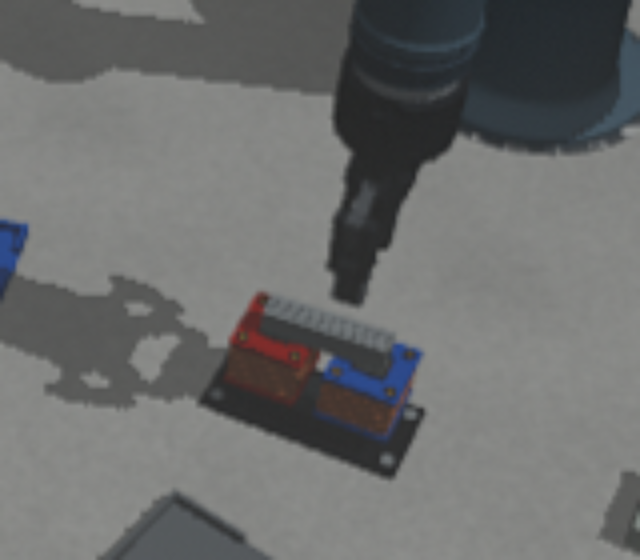

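The jaws hang above the yoke, at about (345,295) in the crop, and are aligned with it. Now I correct and descend.

Call:
play_rows(moves=[{"tx": -0.31,"ty": 0.07,"tz": 0,"roll": 0,"claw": 60},{"tx": 0,"ty": 0,"tz": 0.4,"roll": 0,"claw": 60},{"tx": 0,"ty": 0,"tz": 0.4,"roll": 0,"claw": 60},{"tx": 0,"ty": 0,"tz": 0.4,"roll": 0,"claw": 60},{"tx": 0,"ty": 0,"tz": 0.3,"roll": 0,"claw": 60},{"tx": 0,"ty": 0,"tz": 0.1,"roll": 0,"claw": 60},{"tx": 0,"ty": 0,"tz": 0,"roll": 0,"claw": 60},{"tx": 0,"ty": 0,"tz": 0,"roll": 0,"claw": 10},{"tx": 0,"ty": 0,"tz": 0,"roll": 0,"claw": 10},{"tx": 0,"ty": 0,"tz": 0,"roll": 0,"claw": 10},{"tx": 0,"ty": 0,"tz": 0,"roll": 0,"claw": 10},{"tx": 0,"ty": 0,"tz": 0,"roll": 0,"claw": 10}])

```text
clock: 3.73
position: [0.4593, 0.007, 0.0804]
tcp_rot: [0.001, 0.666, 0.746, 0.0]
wrist_force: [-1.7, 0.5, 5.7]
finger_gap: 0.213
```

```bash
python3 -c "
from h import *
go(.624,-.3005,.15,67.7)"
```

```text
pos [0.4593 0.007  0.0804] yaw 96.42 tilt 0.08 gap 0.213 F [-1.7  0.5  5.7] t 3.73 q [-0.12  0.26 -0.5   0.81 -0.    1.34]
units tx,ty,tz [-8.1   3.23 -1.73] roll 4.79
```

Call:
play_rows(moves=[{"tx": 0,"ty": 0,"tz": 0,"roll": 0,"claw": 10},{"tx": 0,"ty": 0,"tz": -0.2,"roll": 0,"claw": 10},{"tx": 0,"ty": 0,"tz": -0.3,"roll": 0,"claw": 10},{"tx": 0,"ty": 0,"tz": -0.4,"roll": 0,"claw": 10},{"tx": 0,"ty": 0,"tz": -0.4,"roll": 0,"claw": 10},{"tx": 0,"ty": 0,"tz": -0.4,"roll": 0,"claw": 10},{"tx": 0,"ty": 0,"tz": -0.4,"roll": 0,"claw": 10},{"tx": 0,"ty": 0,"tz": 0,"roll": 0,"claw": 10}])

```text
clock: 4.4
position: [0.461, 0.0069, 0.1666]
tcp_rot: [0.002, 0.666, 0.746, 0.002]
wrist_force: [0.6, 0.0, -3.0]
finger_gap: 0.217
```

```bash
python3 -c "
from h import *
go(.624,-.3005,.15,67.7)
p,d=camera('scene');cv2.imwrite('pics/b.png',cv2.resize(p[100:240,280:440],None,fx=4,fy=4,interpolation=cv2.INTER_CUBIC))"
```

```text
pos [0.461  0.0069 0.1666] yaw 96.42 tilt 0.33 gap 0.217 F [ 0.6  0.  -3. ] t 4.4 q [-0.12  0.18 -0.36  1.03  0.    1.34]
units tx,ty,tz [-8.09  3.19  0.44] roll 4.79
```

View pics/b.png

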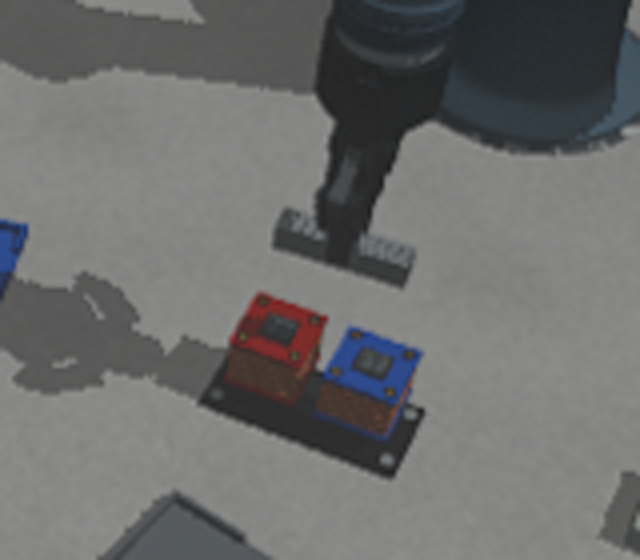

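The yoke is held level and centred at about (345,245), and both coils are still seated on the limbs. Carrying it to its tray.

Call:
play_rows(moves=[{"tx": -0.4,"ty": 0.16,"tz": 0,"roll": 0,"claw": 10},{"tx": -0.7,"ty": 0.28,"tz": 0,"roll": 0,"claw": 10},{"tx": -0.7,"ty": 0.28,"tz": 0,"roll": 0,"claw": 10},{"tx": -0.7,"ty": 0.28,"tz": 0,"roll": 0,"claw": 10},{"tx": -0.7,"ty": 0.28,"tz": 0,"roll": 0,"claw": 10},{"tx": -0.7,"ty": 0.28,"tz": 0,"roll": 0,"claw": 10},{"tx": -0.7,"ty": 0.28,"tz": 0,"roll": 0,"claw": 10},{"tx": -0.7,"ty": 0.28,"tz": 0,"roll": 0,"claw": 10},{"tx": -0.7,"ty": 0.28,"tz": 0,"roll": 0,"claw": 10},{"tx": -0.7,"ty": 0.28,"tz": 0,"roll": 0,"claw": 10},{"tx": -0.7,"ty": 0.28,"tz": 0,"roll": 0,"claw": 10},{"tx": -0.7,"ty": 0.28,"tz": 0,"roll": 0,"claw": 10}])

```text
clock: 5.45
position: [0.6235, -0.3013, 0.1611]
tcp_rot: [-0.001, 0.667, 0.745, -0.0]
wrist_force: [0.8, -0.0, -2.2]
finger_gap: 0.215
```

Call:
play_rows(moves=[{"tx": 0,"ty": 0,"tz": 0,"roll": 0.8,"claw": 10},{"tx": 0,"ty": 0,"tz": 0,"roll": 0.8,"claw": 10},{"tx": 0,"ty": 0,"tz": 0,"roll": 0.8,"claw": 10},{"tx": 0,"ty": 0,"tz": 0,"roll": 0.8,"claw": 10},{"tx": 0,"ty": 0,"tz": 0,"roll": 0.8,"claw": 10},{"tx": 0,"ty": 0,"tz": 0,"roll": 0.8,"claw": 10},{"tx": 0,"ty": 0,"tz": 0,"roll": 0,"claw": 10}])

```text
clock: 6.03
position: [0.623, -0.3, 0.1612]
tcp_rot: [-0.001, 0.831, 0.556, -0.001]
wrist_force: [-0.4, -0.4, -2.3]
finger_gap: 0.213
```

```bash
cat > look.py <<'E'
from h import *
S=camera('scene');T=camera('top')
def yk(n,I,zlo,zhi,c,r=.08):
    C=cloud(n,I[1]); m=(C[...,2]>zlo)&(C[...,2]<zhi)&(np.hypot(C[...,0]-c[0],C[...,1]-c[1])<r); return C[m],m
E
python3 - <<'E'
from look import *
go(.624,-.3005,.06,67.7)
p=sense()['position']
for n,I in(('scene',S),('top',T)):
    q,m=yk(n,I,p[2]-.03,p[2]+.02,p)
    m2=m&(mask(I[0],'bright')>0)
    C=cloud(n,I[1])[m2]; print(n,len(q),len(C))
    for A in (q,C):
        if len(A)>5:
            (cx,cy),(w,h),t=cv2.minAreaRect((A[:,:2]*1000).astype(np.float32)); print(np.round([cx,cy,w,h,t],1),'z',np.percentile(A[:,2],[5,25,50,75,95]).round(4))
cv2.imwrite('pics/c.png',np.hstack([cv2.resize(S[0][130:230,190:290],None,fx=4,fy=4),cv2.resize(T[0][170:270,290:390],None,fx=4,fy=4)]))
E
```

```text
pos [ 0.6232 -0.3001  0.1617] yaw 67.73 tilt 0.13 gap 0.212 F [ 0.1  1.3 -2.8] t 6.13 q [-0.54  0.65  0.35  1.27  0.    1.42]
units tx,ty,tz [-0.    0.03  2.54] roll 0.0
scene 227 1
[ 629.  -292.6   80.1   47.    48.9] z [0.1564 0.1687 0.1728 0.1747 0.1798]
top 0 0
```

View pics/c.png

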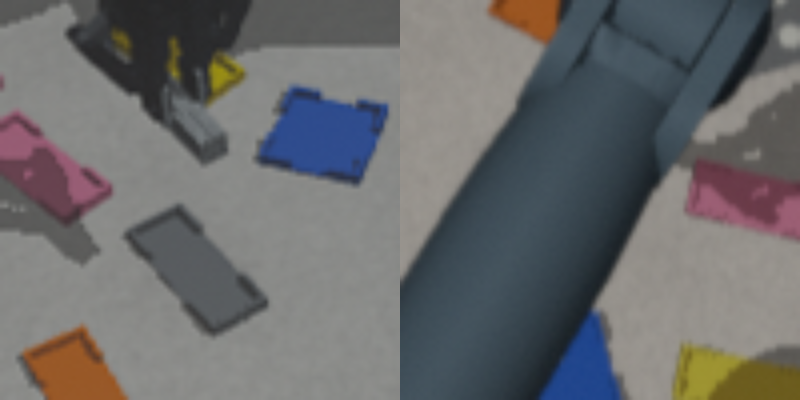

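The yoke hangs level above its empty tray (tray centre in the left crop at (197,270)), with the underside about 7 mm below the TCP. Lowering.

Call:
play_rows(moves=[{"tx": 0,"ty": 0,"tz": 0.3,"roll": 0,"claw": 10},{"tx": 0,"ty": 0,"tz": 0.5,"roll": 0,"claw": 10},{"tx": 0,"ty": 0,"tz": 0.5,"roll": 0,"claw": 10},{"tx": 0,"ty": 0,"tz": 0.5,"roll": 0,"claw": 10},{"tx": 0,"ty": 0,"tz": 0.5,"roll": 0,"claw": 10},{"tx": 0,"ty": 0,"tz": 0.4,"roll": 0,"claw": 10},{"tx": 0,"ty": 0,"tz": 0.3,"roll": 0,"claw": 10},{"tx": 0,"ty": 0,"tz": 0.2,"roll": 0,"claw": 10},{"tx": 0,"ty": 0,"tz": 0.2,"roll": 0,"claw": 10},{"tx": 0,"ty": 0,"tz": 0,"roll": 0,"claw": 10},{"tx": 0,"ty": 0,"tz": 0,"roll": 0,"claw": 10}])

```text
clock: 7.05
position: [0.6239, -0.3005, 0.0274]
tcp_rot: [0.0, 0.831, 0.556, 0.0]
wrist_force: [0.7, -0.4, -2.4]
finger_gap: 0.214
```

```bash
python3 -c "
from h import *
go(.624,-.3005,.011,67.7)
p,d=camera('scene');cv2.imwrite('pics/d.png',cv2.resize(p[150:230,200:290],None,fx=6,fy=6,interpolation=cv2.INTER_CUBIC))"
```

```text
pos [ 0.6239 -0.3005  0.0274] yaw 67.62 tilt 0.01 gap 0.214 F [ 0.7 -0.4 -2.4] t 7.05 q [-0.54  0.73  0.13  0.97  0.    1.42]
units tx,ty,tz [0.   0.   0.41] roll -0.01
```

View pics/d.png

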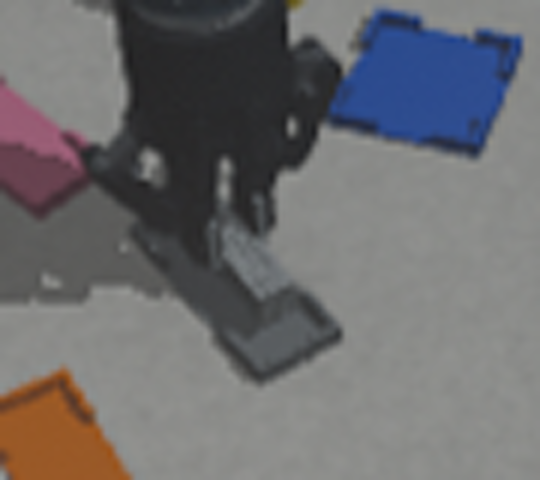

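The yoke is just over the tray and in line with it, with its near end at (265,300) in the crop. I'll lower it in small steps and watch the force.

Call:
play_rows(moves=[{"tx": 0,"ty": 0,"tz": 0.1,"roll": 0,"claw": 10},{"tx": 0,"ty": 0,"tz": 0.1,"roll": 0,"claw": 10},{"tx": 0,"ty": 0,"tz": 0.1,"roll": 0,"claw": 10},{"tx": 0,"ty": 0,"tz": 0.05,"roll": 0,"claw": 10},{"tx": 0,"ty": 0,"tz": 0,"roll": 0,"claw": 10}])

```text
clock: 7.52
position: [0.6232, -0.3001, 0.0124]
tcp_rot: [-0.001, 0.831, 0.556, -0.0]
wrist_force: [-0.2, 0.0, -2.9]
finger_gap: 0.215
```

Call:
play_rows(moves=[{"tx": 0,"ty": 0,"tz": 0.05,"roll": 0,"claw": 10},{"tx": 0,"ty": 0,"tz": 0,"roll": 0,"claw": 10}])

```text
clock: 7.68
position: [0.6239, -0.3005, 0.0115]
tcp_rot: [0.0, 0.831, 0.556, 0.0]
wrist_force: [-0.0, 0.2, -1.8]
finger_gap: 0.213
```

Call:
play_rows(moves=[{"tx": 0,"ty": 0,"tz": 0.04,"roll": 0,"claw": 10},{"tx": 0,"ty": 0,"tz": 0,"roll": 0,"claw": 10}])

```text
clock: 7.85
position: [0.6239, -0.3005, 0.0115]
tcp_rot: [0.0, 0.831, 0.556, 0.0]
wrist_force: [-4.0, 1.5, 6.5]
finger_gap: 0.217
```

Call:
play_rows(moves=[{"tx": 0,"ty": 0,"tz": 0.03,"roll": 0,"claw": 10},{"tx": 0,"ty": 0,"tz": 0,"roll": 0,"claw": 10}])

```text
clock: 8.02
position: [0.6239, -0.3005, 0.0114]
tcp_rot: [0.001, 0.831, 0.556, 0.0]
wrist_force: [-6.5, 4.9, 12.8]
finger_gap: 0.216
```

Contact at 0.0115, which matches the floor. Release and rise.

Call:
play_rows(moves=[{"tx": 0,"ty": 0,"tz": 0,"roll": 0,"claw": 50},{"tx": 0,"ty": 0,"tz": 0,"roll": 0,"claw": 50},{"tx": 0,"ty": 0,"tz": 0,"roll": 0,"claw": 50},{"tx": 0,"ty": 0,"tz": 0,"roll": 0,"claw": 50},{"tx": 0,"ty": 0,"tz": -0.3,"roll": 0,"claw": 50},{"tx": 0,"ty": 0,"tz": -0.5,"roll": 0,"claw": 90},{"tx": 0,"ty": 0,"tz": -0.7,"roll": 0,"claw": 90},{"tx": 0,"ty": 0,"tz": -0.8,"roll": 0,"claw": 90},{"tx": 0,"ty": 0,"tz": -0.8,"roll": 0,"claw": 90},{"tx": 0,"ty": 0,"tz": -0.8,"roll": 0,"claw": 90},{"tx": 0,"ty": 0,"tz": 0,"roll": 0,"claw": 90}])

```text
clock: 8.93
position: [0.6273, -0.3025, 0.1737]
tcp_rot: [0.006, 0.831, 0.556, 0.003]
wrist_force: [0.1, -1.4, 1.3]
finger_gap: 0.901
```

```bash
python3 - <<'E'
from look import *
go(.46,.0,.15,93)
S0=S
for n,I,wr,wb,wy in(('scene',S,(325,165,362,205),(355,172,392,215),(215,175,262,218)),('top',T,(240,247,272,278),(212,247,248,278),(310,196,355,230))):
    for k,w in(('red',wr),('blue',wb)):
        try:
            C=cloud(n,I[1]); m=np.zeros((420,560),bool);m[w[1]:w[3],w[0]:w[2]]=1
            m&=(mask(I[0],k)>0)&(C[...,2]>.06)&(C[...,2]<.08); q=C[m]
            (cx,cy),(a,b),t=cv2.minAreaRect((q[:,:2]*1000).astype(np.float32)); print(n,k,len(q),np.round([cx,cy,a,b,t],1),'z',np.median(q[:,2]).round(4),'mean',q.mean(0).round(4))
        except Exception as e: print(n,k,e)
    try: print(n,'foot',rect(n,I[0],'grey',(325,165,395,225) if n=='scene' else (212,245,275,280),.006))
    except Exception as e: print(e)
    q,m=yk(n,I,.016,.04,(.624,-.3005)); 
    if len(q)>5:
        (cx,cy),(a,b),t=cv2.minAreaRect((q[:,:2]*1000).astype(np.float32)); print('yoke',n,len(q),np.round([cx,cy,a,b,t],1),'z',np.percentile(q[:,2],[10,50,90]).round(4))
cv2.imwrite('pics/e.png',np.hstack([cv2.resize(S[0][130:290,200:400],None,fx=2,fy=2.,interpolation=cv2.INTER_CUBIC),cv2.resize(T[0][180:280,200:300],(320,320),interpolation=cv2.INTER_CUBIC)]))
E
```

```text
pos [ 0.6253 -0.3013  0.1676] yaw 67.61 tilt 0.31 gap 0.9 F [ 0.2 -0.1 -0.9] t 9.03 q [-0.54  0.65  0.36  1.27  0.    1.42]
units tx,ty,tz [ 5.39 -6.69  0.4 ] roll -4.23
scene red 188 [460.  -25.5  56.1  52.7   2.6] z 0.0713 mean [ 0.4609 -0.0245  0.0711]
scene blue 194 [455.8  43.6  56.1  52.7   4. ] z 0.0709 mean [0.4572 0.0443 0.0708]
scene foot [460.4  -8.5 185.5  74.2 -86.4]
yoke scene 199 [ 625.5 -302.3   97.4   42.1   68.1] z [0.0191 0.0235 0.0258]
top red 203 [459.9 -27.8  52.9  53.    2. ] z 0.0707 mean [ 0.4596 -0.027   0.0708]
top blue 192 [455.8  43.2  52.7  53.6   4.3] z 0.0711 mean [0.456  0.043  0.0709]
top foot [446.    4.3 211.4  94.9 -89.6]
```

View pics/e.png

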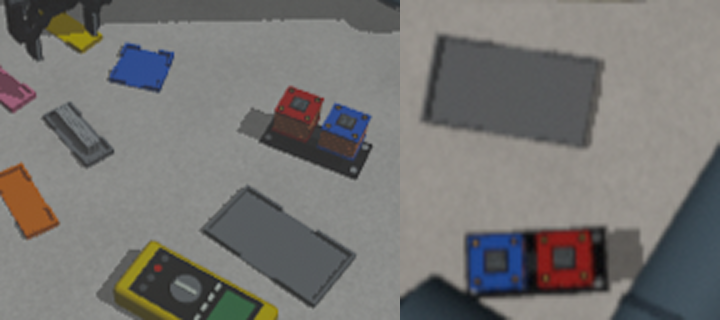

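The yoke lies in its tray, top z≈0.0235 (expected 0.023). The coils sit untilted on the limbs: red at (0.460,-0.027), blue at (0.456,0.043), limb line at 93.4°. In the left crop red is at (300,100) and blue at (345,122).

Going for red: roll -4.3, then the shift in the new axes.

Call:
play_rows(moves=[{"tx": 0.45,"ty": -0.55,"tz": 0,"roll": 0,"claw": 90},{"tx": 0.5,"ty": -0.65,"tz": 0,"roll": 0,"claw": 90},{"tx": 0.5,"ty": -0.65,"tz": 0,"roll": 0,"claw": 90},{"tx": 0.5,"ty": -0.65,"tz": 0,"roll": 0,"claw": 90},{"tx": 0.5,"ty": -0.65,"tz": 0,"roll": 0,"claw": 90},{"tx": 0.5,"ty": -0.65,"tz": 0,"roll": 0,"claw": 90},{"tx": 0.5,"ty": -0.65,"tz": 0,"roll": 0,"claw": 90},{"tx": 0.5,"ty": -0.65,"tz": 0,"roll": 0,"claw": 90},{"tx": 0.4,"ty": -0.65,"tz": 0,"roll": 0,"claw": 90},{"tx": 0.3,"ty": -0.6,"tz": 0,"roll": 0,"claw": 90}])

```text
clock: 9.87
position: [0.4573, -0.0298, 0.1631]
tcp_rot: [-0.001, 0.831, 0.557, -0.001]
wrist_force: [-0.5, -0.0, -0.6]
finger_gap: 0.899
```

Call:
play_rows(moves=[{"tx": 0,"ty": 0,"tz": 0,"roll": -0.86,"claw": 90},{"tx": 0,"ty": 0,"tz": 0,"roll": -0.86,"claw": 90},{"tx": 0,"ty": 0,"tz": 0,"roll": -0.86,"claw": 90},{"tx": 0,"ty": 0,"tz": 0,"roll": -0.86,"claw": 90},{"tx": 0,"ty": 0,"tz": 0,"roll": -0.86,"claw": 90},{"tx": 0,"ty": 0,"tz": 0,"roll": 0,"claw": 90}])

```text
clock: 10.37
position: [0.4585, -0.0314, 0.1633]
tcp_rot: [-0.001, 0.685, 0.728, -0.001]
wrist_force: [-0.1, 0.6, 0.4]
finger_gap: 0.899
```

```bash
python3 -c "
from h import *
go(.460,-.0268,.038,93.2)"
```

```text
pos [ 0.4585 -0.0314  0.1633] yaw 93.49 tilt 0.16 gap 0.899 F [-0.1  0.6  0.4] t 10.37 q [-0.21  0.18 -0.36  1.03  0.    1.3 ]
units tx,ty,tz [0.11 0.05 3.13] roll 0.05
```

Call:
play_rows(moves=[{"tx": 0.11,"ty": 0.05,"tz": 0.2,"roll": 0,"claw": 90},{"tx": 0,"ty": 0,"tz": 0.5,"roll": 0,"claw": 90},{"tx": 0,"ty": 0,"tz": 0.5,"roll": 0,"claw": 90},{"tx": 0,"ty": 0,"tz": 0.5,"roll": 0,"claw": 90},{"tx": 0,"ty": 0,"tz": 0.5,"roll": 0,"claw": 90},{"tx": 0,"ty": 0,"tz": 0.4,"roll": 0,"claw": 90},{"tx": 0,"ty": 0,"tz": 0.3,"roll": 0,"claw": 90},{"tx": 0,"ty": 0,"tz": 0.23,"roll": 0,"claw": 90},{"tx": 0,"ty": 0,"tz": 0,"roll": 0,"claw": 90},{"tx": 0,"ty": 0,"tz": 0,"roll": 0,"claw": 90}])

```text
clock: 11.2
position: [0.4608, -0.0269, 0.0387]
tcp_rot: [-0.001, 0.686, 0.728, -0.0]
wrist_force: [0.2, -0.3, 0.0]
finger_gap: 0.9
```

Call:
play_rows(moves=[{"tx": 0,"ty": 0,"tz": 0,"roll": 0,"claw": 40},{"tx": 0,"ty": 0,"tz": 0,"roll": 0,"claw": 40},{"tx": 0,"ty": 0,"tz": 0,"roll": 0,"claw": 40},{"tx": 0,"ty": 0,"tz": 0,"roll": 0,"claw": 40},{"tx": 0,"ty": 0,"tz": 0,"roll": 0,"claw": 40},{"tx": 0,"ty": 0,"tz": 0,"roll": 0,"claw": 40}])

```text
clock: 11.7
position: [0.4625, -0.0274, 0.0403]
tcp_rot: [0.001, 0.686, 0.728, 0.001]
wrist_force: [-1.3, 0.3, 6.2]
finger_gap: 0.618
```

Call:
play_rows(moves=[{"tx": 0,"ty": 0,"tz": -0.1,"roll": 0,"claw": 40},{"tx": 0,"ty": 0,"tz": -0.15,"roll": 0,"claw": 40},{"tx": 0,"ty": 0,"tz": -0.2,"roll": 0,"claw": 40},{"tx": 0,"ty": 0,"tz": -0.25,"roll": 0,"claw": 40},{"tx": 0,"ty": 0,"tz": -0.25,"roll": 0,"claw": 40},{"tx": 0,"ty": 0,"tz": -0.25,"roll": 0,"claw": 40},{"tx": 0,"ty": 0,"tz": -0.25,"roll": 0,"claw": 40},{"tx": 0,"ty": 0,"tz": -0.25,"roll": 0,"claw": 40},{"tx": 0,"ty": 0,"tz": -0.3,"roll": 0,"claw": 40},{"tx": 0,"ty": 0,"tz": -0.4,"roll": 0,"claw": 40},{"tx": 0,"ty": 0,"tz": -0.2,"roll": 0,"claw": 40},{"tx": 0,"ty": 0,"tz": 0,"roll": 0,"claw": 40}])

```text
clock: 12.7
position: [0.4632, -0.0275, 0.1455]
tcp_rot: [0.002, 0.686, 0.728, 0.001]
wrist_force: [-0.3, -1.6, -1.1]
finger_gap: 0.623
```

```bash
python3 -c "
from h import *
go(.615,.3075,.12,67.7)
p,d=camera('scene');cv2.imwrite('pics/f.png',cv2.resize(p[100:240,280:440],None,fx=4,fy=4,interpolation=cv2.INTER_CUBIC))"
```

```text
pos [ 0.4632 -0.0275  0.1455] yaw 93.41 tilt 0.24 gap 0.623 F [-0.3 -1.6 -1.1] t 12.7 q [-0.2   0.2  -0.39  0.98  0.    1.32]
units tx,ty,tz [8.13 4.28 0.65] roll 4.28
```

View pics/f.png

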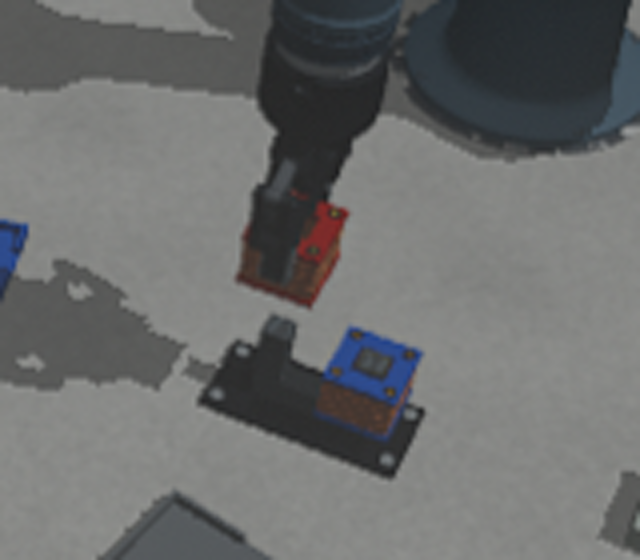

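The red coil is held level and clear of its limb, at about (290,250), and the blue coil and core are undisturbed. Carry it to the red tray.

Call:
play_rows(moves=[{"tx": 0.4,"ty": 0.21,"tz": 0,"roll": 0,"claw": 40},{"tx": 0.7,"ty": 0.37,"tz": 0,"roll": 0,"claw": 40},{"tx": 0.7,"ty": 0.37,"tz": 0,"roll": 0,"claw": 40},{"tx": 0.7,"ty": 0.37,"tz": 0,"roll": 0,"claw": 40},{"tx": 0.7,"ty": 0.37,"tz": 0,"roll": 0,"claw": 40},{"tx": 0.7,"ty": 0.37,"tz": 0,"roll": 0,"claw": 40},{"tx": 0.7,"ty": 0.37,"tz": 0,"roll": 0,"claw": 40},{"tx": 0.7,"ty": 0.37,"tz": 0,"roll": 0,"claw": 40},{"tx": 0.7,"ty": 0.37,"tz": 0,"roll": 0,"claw": 40},{"tx": 0.7,"ty": 0.37,"tz": 0,"roll": 0,"claw": 40},{"tx": 0.7,"ty": 0.37,"tz": 0,"roll": 0,"claw": 40},{"tx": 0.7,"ty": 0.37,"tz": 0,"roll": 0,"claw": 40}])

```text
clock: 13.75
position: [0.6128, 0.3076, 0.1416]
tcp_rot: [-0.0, 0.686, 0.728, -0.001]
wrist_force: [0.7, -0.1, -1.3]
finger_gap: 0.623
```

Call:
play_rows(moves=[{"tx": 0,"ty": 0,"tz": 0,"roll": 0.86,"claw": 40},{"tx": 0,"ty": 0,"tz": 0,"roll": 0.86,"claw": 40},{"tx": 0,"ty": 0,"tz": 0,"roll": 0.86,"claw": 40},{"tx": 0,"ty": 0,"tz": 0,"roll": 0.86,"claw": 40},{"tx": 0,"ty": 0,"tz": 0,"roll": 0.84,"claw": 40},{"tx": 0,"ty": 0,"tz": 0,"roll": 0,"claw": 40}])

```text
clock: 14.25
position: [0.6124, 0.3062, 0.1416]
tcp_rot: [-0.0, 0.831, 0.557, -0.001]
wrist_force: [-0.2, 0.8, -1.5]
finger_gap: 0.62
```

```bash
python3 -c "
from h import *
go(.615,.3075,.03,67.7)"
```

```text
pos [0.6124 0.3062 0.1416] yaw 67.65 tilt 0.14 gap 0.62 F [-0.2  0.8 -1.5] t 14.25 q [0.37 0.64 0.28 1.21 0.   2.33]
units tx,ty,tz [0.06 0.05 2.79] roll -0.01
```

Call:
play_rows(moves=[{"tx": 0.06,"ty": 0.05,"tz": 0.2,"roll": 0,"claw": 40},{"tx": 0,"ty": 0,"tz": 0.4,"roll": 0,"claw": 40},{"tx": 0,"ty": 0,"tz": 0.5,"roll": 0,"claw": 40},{"tx": 0,"ty": 0,"tz": 0.5,"roll": 0,"claw": 40},{"tx": 0,"ty": 0,"tz": 0.4,"roll": 0,"claw": 40},{"tx": 0,"ty": 0,"tz": 0.3,"roll": 0,"claw": 40},{"tx": 0,"ty": 0,"tz": 0.2,"roll": 0,"claw": 40},{"tx": 0,"ty": 0,"tz": 0.2,"roll": 0,"claw": 40},{"tx": 0,"ty": 0,"tz": 0.15,"roll": 0,"claw": 40},{"tx": 0,"ty": 0,"tz": 0.1,"roll": 0,"claw": 40},{"tx": 0,"ty": 0,"tz": 0,"roll": 0,"claw": 40},{"tx": 0,"ty": 0,"tz": 0,"roll": 0,"claw": 40}])

```text
clock: 15.25
position: [0.6162, 0.308, 0.0256]
tcp_rot: [0.0, 0.83, 0.557, 0.0]
wrist_force: [0.1, 0.6, -1.4]
finger_gap: 0.618
```

Call:
play_rows(moves=[{"tx": 0,"ty": 0,"tz": 0.05,"roll": 0,"claw": 40},{"tx": 0,"ty": 0,"tz": 0.04,"roll": 0,"claw": 40},{"tx": 0,"ty": 0,"tz": 0,"roll": 0,"claw": 40}])

```text
clock: 15.5
position: [0.6161, 0.3079, 0.0219]
tcp_rot: [0.0, 0.83, 0.557, 0.0]
wrist_force: [0.9, -0.6, -2.6]
finger_gap: 0.618
```

```bash
python3 -c "
from h import *
go(.615,.3075,.017,67.7)
p,d=camera('scene');cv2.imwrite('pics/g.png',cv2.resize(p[220:330,380:500],None,fx=5,fy=5,interpolation=cv2.INTER_CUBIC))"
```

```text
pos [0.6161 0.3079 0.0219] yaw 67.73 tilt 0.03 gap 0.618 F [ 0.9 -0.6 -2.6] t 15.5 q [0.37 0.73 0.11 0.96 0.   2.33]
units tx,ty,tz [-0.02 -0.02  0.12] roll 0.0
```

View pics/g.png

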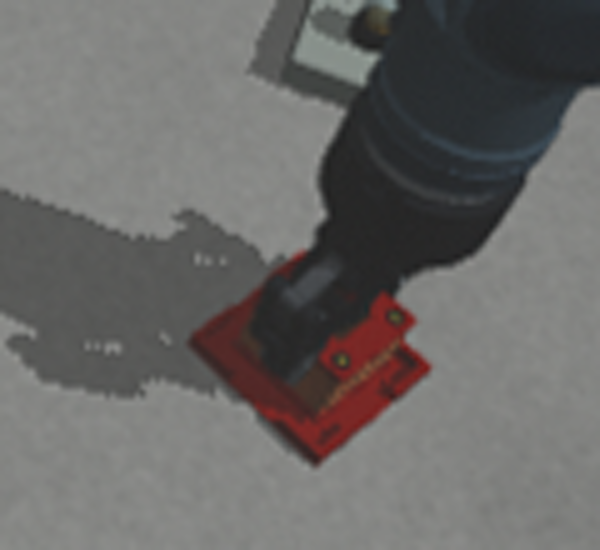

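The coil is square over the red tray and inside its lip, a few mm up. Lower it to contact.

Call:
play_rows(moves=[{"tx": 0,"ty": 0,"tz": 0.05,"roll": 0,"claw": 40},{"tx": 0,"ty": 0,"tz": 0.05,"roll": 0,"claw": 40},{"tx": 0,"ty": 0,"tz": 0,"roll": 0,"claw": 40}])

```text
clock: 15.8
position: [0.616, 0.3079, 0.0175]
tcp_rot: [-0.0, 0.83, 0.557, 0.0]
wrist_force: [0.4, 1.0, -1.3]
finger_gap: 0.617
```

Call:
play_rows(moves=[{"tx": 0,"ty": 0,"tz": 0.04,"roll": 0,"claw": 40},{"tx": 0,"ty": 0,"tz": 0,"roll": 0,"claw": 40}])

```text
clock: 15.97
position: [0.6161, 0.308, 0.0174]
tcp_rot: [0.0, 0.83, 0.557, 0.0]
wrist_force: [-2.0, -1.2, 5.9]
finger_gap: 0.622
```

Call:
play_rows(moves=[{"tx": 0,"ty": 0,"tz": 0,"roll": 0,"claw": 76},{"tx": 0,"ty": 0,"tz": 0,"roll": 0,"claw": 76},{"tx": 0,"ty": 0,"tz": 0,"roll": 0,"claw": 76},{"tx": 0,"ty": 0,"tz": 0,"roll": 0,"claw": 76},{"tx": 0,"ty": 0,"tz": -0.3,"roll": 0,"claw": 76},{"tx": 0,"ty": 0,"tz": -0.5,"roll": 0,"claw": 76},{"tx": 0,"ty": 0,"tz": -0.7,"roll": 0,"claw": 90},{"tx": 0,"ty": 0,"tz": -0.8,"roll": 0,"claw": 90},{"tx": 0,"ty": 0,"tz": -0.8,"roll": 0,"claw": 90},{"tx": 0,"ty": 0,"tz": -0.6,"roll": 0,"claw": 90},{"tx": 0,"ty": 0,"tz": 0,"roll": 0,"claw": 90}])

```text
clock: 16.88
position: [0.6193, 0.3092, 0.1722]
tcp_rot: [0.001, 0.83, 0.557, 0.006]
wrist_force: [0.1, 0.3, 1.0]
finger_gap: 0.9
```

```bash
cat >> look.py <<'E'
def coil(k,c):
    for n,I in(('scene',S),('top',T)):
        q,m=yk(n,I,c[2]-.01,c[2]+.01,c,.06); m&=mask(I[0],k)>0; q=cloud(n,I[1])[m]
        if len(q)>20:
            (cx,cy),(a,b),t=cv2.minAreaRect((q[:,:2]*1000).astype(np.float32)); print(n,k,len(q),np.round([cx,cy,a,b,t],1),'z',np.percentile(q[:,2],[10,50,90]).round(4))
E
python3 - <<'E'
from look import *
go(.4562,.0434,.15,93.4)
coil('red',(.615,.3075,.047)); coil('blue',(.456,.043,.07))
E
```

```text
pos [0.6171 0.3083 0.1665] yaw 67.72 tilt 0.24 gap 0.901 F [ 0.4  0.6 -1.1] t 16.98 q [0.37 0.64 0.34 1.27 0.   2.33]
units tx,ty,tz [-7.65 -1.21  0.39] roll -4.28
scene red 324 [616.6 309.3  54.2  56.5  69.2] z [0.0456 0.0481 0.0502]
top red 192 [616.  307.6  53.5  53.8  67.5] z [0.0424 0.0481 0.053 ]
scene blue 194 [457.   43.8  55.1  52.1   4.1] z [0.0689 0.0712 0.0733]
top blue 193 [455.8  44.1  52.9  54.1   1.8] z [0.0659 0.0707 0.0764]
```

Red lies flat in its tray (top 0.048, expected 0.047), centred within 2 mm. Now blue.

Call:
play_rows(moves=[{"tx": -0.5,"ty": -0.08,"tz": 0,"roll": 0,"claw": 90},{"tx": -0.8,"ty": -0.13,"tz": 0,"roll": 0,"claw": 90},{"tx": -0.8,"ty": -0.13,"tz": 0,"roll": 0,"claw": 90},{"tx": -0.8,"ty": -0.13,"tz": 0,"roll": 0,"claw": 90},{"tx": -0.8,"ty": -0.13,"tz": 0,"roll": 0,"claw": 90},{"tx": -0.8,"ty": -0.13,"tz": 0,"roll": 0,"claw": 90},{"tx": -0.8,"ty": -0.13,"tz": 0,"roll": 0,"claw": 90},{"tx": -0.8,"ty": -0.13,"tz": 0,"roll": 0,"claw": 90},{"tx": -0.8,"ty": -0.12,"tz": 0,"roll": 0,"claw": 90},{"tx": -0.75,"ty": -0.1,"tz": 0,"roll": 0,"claw": 90}])

```text
clock: 17.82
position: [0.4524, 0.0419, 0.1626]
tcp_rot: [-0.001, 0.83, 0.557, -0.001]
wrist_force: [0.4, -0.6, -0.1]
finger_gap: 0.9
```

Call:
play_rows(moves=[{"tx": 0,"ty": 0,"tz": 0,"roll": -0.86,"claw": 90},{"tx": 0,"ty": 0,"tz": 0,"roll": -0.86,"claw": 90},{"tx": 0,"ty": 0,"tz": 0,"roll": -0.86,"claw": 90},{"tx": 0,"ty": 0,"tz": 0,"roll": -0.86,"claw": 90},{"tx": 0,"ty": 0,"tz": 0,"roll": -0.84,"claw": 90},{"tx": 0,"ty": 0,"tz": 0,"roll": 0,"claw": 90}])

```text
clock: 18.32
position: [0.4537, 0.043, 0.1627]
tcp_rot: [-0.001, 0.685, 0.728, -0.001]
wrist_force: [-0.4, -0.1, 0.4]
finger_gap: 0.901
```

```bash
python3 -c "
from h import *
go(.4562,.0437,.038,93.4)"
```

```text
pos [0.4537 0.043  0.1627] yaw 93.47 tilt 0.18 gap 0.901 F [-0.4 -0.1  0.4] t 18.32 q [-0.04  0.18 -0.37  1.02  0.    1.47]
units tx,ty,tz [0.01 0.07 3.12] roll 0.01
```

Call:
play_rows(moves=[{"tx": 0.01,"ty": 0.07,"tz": 0.2,"roll": 0,"claw": 90},{"tx": 0,"ty": 0,"tz": 0.5,"roll": 0,"claw": 90},{"tx": 0,"ty": 0,"tz": 0.5,"roll": 0,"claw": 90},{"tx": 0,"ty": 0,"tz": 0.5,"roll": 0,"claw": 90},{"tx": 0,"ty": 0,"tz": 0.5,"roll": 0,"claw": 90},{"tx": 0,"ty": 0,"tz": 0.4,"roll": 0,"claw": 90},{"tx": 0,"ty": 0,"tz": 0.3,"roll": 0,"claw": 90},{"tx": 0,"ty": 0,"tz": 0.22,"roll": 0,"claw": 90},{"tx": 0,"ty": 0,"tz": 0,"roll": 0,"claw": 90},{"tx": 0,"ty": 0,"tz": 0,"roll": 0,"claw": 90}])

```text
clock: 19.15
position: [0.4572, 0.0437, 0.0387]
tcp_rot: [-0.001, 0.686, 0.728, -0.001]
wrist_force: [-0.2, -0.5, -0.0]
finger_gap: 0.906
```

Call:
play_rows(moves=[{"tx": 0,"ty": 0,"tz": 0,"roll": 0,"claw": 40},{"tx": 0,"ty": 0,"tz": 0,"roll": 0,"claw": 40},{"tx": 0,"ty": 0,"tz": 0,"roll": 0,"claw": 40},{"tx": 0,"ty": 0,"tz": 0,"roll": 0,"claw": 40},{"tx": 0,"ty": 0,"tz": 0,"roll": 0,"claw": 40},{"tx": 0,"ty": 0,"tz": 0,"roll": 0,"claw": 40}])

```text
clock: 19.65
position: [0.4584, 0.0436, 0.0403]
tcp_rot: [0.0, 0.686, 0.728, 0.0]
wrist_force: [-2.6, -0.8, 5.2]
finger_gap: 0.622
```

Call:
play_rows(moves=[{"tx": 0,"ty": 0,"tz": -0.1,"roll": 0,"claw": 40},{"tx": 0,"ty": 0,"tz": -0.15,"roll": 0,"claw": 40},{"tx": 0,"ty": 0,"tz": -0.2,"roll": 0,"claw": 40},{"tx": 0,"ty": 0,"tz": -0.25,"roll": 0,"claw": 40},{"tx": 0,"ty": 0,"tz": -0.25,"roll": 0,"claw": 40},{"tx": 0,"ty": 0,"tz": -0.25,"roll": 0,"claw": 40},{"tx": 0,"ty": 0,"tz": -0.25,"roll": 0,"claw": 40},{"tx": 0,"ty": 0,"tz": -0.25,"roll": 0,"claw": 40},{"tx": 0,"ty": 0,"tz": -0.3,"roll": 0,"claw": 40},{"tx": 0,"ty": 0,"tz": -0.4,"roll": 0,"claw": 40},{"tx": 0,"ty": 0,"tz": -0.2,"roll": 0,"claw": 40},{"tx": 0,"ty": 0,"tz": 0,"roll": 0,"claw": 40}])

```text
clock: 20.65
position: [0.4598, 0.0436, 0.1456]
tcp_rot: [0.002, 0.686, 0.728, 0.002]
wrist_force: [-0.2, -0.5, -2.5]
finger_gap: 0.624
```

```bash
python3 -c "
from h import *
go(.458,-.2925,.12,105.2)
p,d=camera('scene');cv2.imwrite('pics/i.png',cv2.resize(p[100:240,280:440],None,fx=4,fy=4,interpolation=cv2.INTER_CUBIC))"
```

```text
pos [0.4598 0.0436 0.1456] yaw 93.4 tilt 0.26 gap 0.624 F [-0.2 -0.5 -2.5] t 20.65 q [-0.04  0.19 -0.4   0.97  0.    1.47]
units tx,ty,tz [-8.38 -0.55  0.64] roll -1.97
```

View pics/i.png

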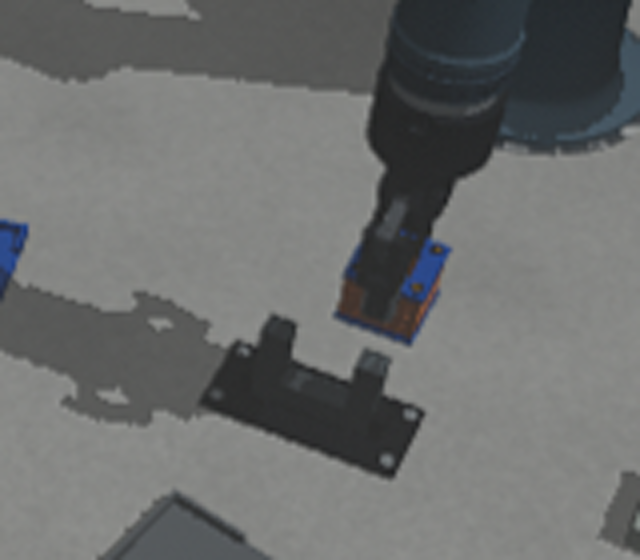

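The blue coil is held level and the core is bare and undisturbed. Carry it to the blue tray.

Call:
play_rows(moves=[{"tx": -0.5,"ty": -0.04,"tz": 0,"roll": 0,"claw": 40},{"tx": -0.72,"ty": -0.05,"tz": 0,"roll": 0,"claw": 40},{"tx": -0.72,"ty": -0.05,"tz": 0,"roll": 0,"claw": 40},{"tx": -0.72,"ty": -0.05,"tz": 0,"roll": 0,"claw": 40},{"tx": -0.72,"ty": -0.05,"tz": 0,"roll": 0,"claw": 40},{"tx": -0.72,"ty": -0.05,"tz": 0,"roll": 0,"claw": 40},{"tx": -0.72,"ty": -0.05,"tz": 0,"roll": 0,"claw": 40},{"tx": -0.72,"ty": -0.05,"tz": 0,"roll": 0,"claw": 40},{"tx": -0.72,"ty": -0.05,"tz": 0,"roll": 0,"claw": 40},{"tx": -0.72,"ty": -0.05,"tz": 0,"roll": 0,"claw": 40},{"tx": -0.72,"ty": -0.05,"tz": 0,"roll": 0,"claw": 40},{"tx": -0.7,"ty": -0.05,"tz": 0,"roll": 0,"claw": 40}])

```text
clock: 21.7
position: [0.4535, -0.2943, 0.142]
tcp_rot: [-0.001, 0.686, 0.728, 0.0]
wrist_force: [1.4, 0.7, -2.3]
finger_gap: 0.621
```

Call:
play_rows(moves=[{"tx": 0,"ty": 0,"tz": 0,"roll": -0.7,"claw": 40},{"tx": 0,"ty": 0,"tz": 0,"roll": -0.7,"claw": 40},{"tx": 0,"ty": 0,"tz": 0,"roll": -0.57,"claw": 40},{"tx": 0,"ty": 0,"tz": 0,"roll": 0,"claw": 40},{"tx": 0,"ty": 0,"tz": 0,"roll": 0,"claw": 40}])

```text
clock: 22.12
position: [0.4538, -0.2928, 0.1423]
tcp_rot: [-0.001, 0.608, 0.794, 0.0]
wrist_force: [-0.2, -0.1, -2.4]
finger_gap: 0.622
```

```bash
python3 -c "
from h import *
go(.458,-.2925,.024,105.2)"
```

```text
pos [ 0.4538 -0.2928  0.1423] yaw 105.13 tilt 0.1 gap 0.622 F [-0.2 -0.1 -2.4] t 22.12 q [-0.69  0.35 -0.19  1.03  0.    0.62]
units tx,ty,tz [-0.02  0.11  2.96] roll -0.01
```

Call:
play_rows(moves=[{"tx": 0,"ty": 0.09,"tz": 0.2,"roll": 0,"claw": 40},{"tx": 0,"ty": 0,"tz": 0.4,"roll": 0,"claw": 40},{"tx": 0,"ty": 0,"tz": 0.5,"roll": 0,"claw": 40},{"tx": 0,"ty": 0,"tz": 0.5,"roll": 0,"claw": 40},{"tx": 0,"ty": 0,"tz": 0.4,"roll": 0,"claw": 40},{"tx": 0,"ty": 0,"tz": 0.3,"roll": 0,"claw": 40},{"tx": 0,"ty": 0,"tz": 0.2,"roll": 0,"claw": 40},{"tx": 0,"ty": 0,"tz": 0.2,"roll": 0,"claw": 40},{"tx": 0,"ty": 0,"tz": 0.15,"roll": 0,"claw": 40},{"tx": 0,"ty": 0,"tz": 0.1,"roll": 0,"claw": 40},{"tx": 0,"ty": 0,"tz": 0,"roll": 0,"claw": 40},{"tx": 0,"ty": 0,"tz": 0,"roll": 0,"claw": 40}])

```text
clock: 23.12
position: [0.458, -0.2924, 0.0255]
tcp_rot: [0.0, 0.607, 0.795, 0.0]
wrist_force: [0.2, -0.4, -2.6]
finger_gap: 0.62
```

Call:
play_rows(moves=[{"tx": 0,"ty": 0,"tz": 0.06,"roll": 0,"claw": 40},{"tx": 0,"ty": 0,"tz": 0.05,"roll": 0,"claw": 40},{"tx": 0,"ty": 0,"tz": 0.05,"roll": 0,"claw": 40},{"tx": 0,"ty": 0,"tz": 0,"roll": 0,"claw": 40}])

```text
clock: 23.45
position: [0.4577, -0.2921, 0.0186]
tcp_rot: [-0.0, 0.607, 0.795, 0.0]
wrist_force: [-0.2, -0.3, -2.8]
finger_gap: 0.624
```

Call:
play_rows(moves=[{"tx": 0,"ty": 0,"tz": 0.05,"roll": 0,"claw": 40},{"tx": 0,"ty": 0,"tz": 0,"roll": 0,"claw": 40}])

```text
clock: 23.62
position: [0.458, -0.2924, 0.0174]
tcp_rot: [0.0, 0.607, 0.795, 0.0]
wrist_force: [-1.1, 0.5, 3.4]
finger_gap: 0.622
```

Contact, again at 0.0174. Release and rise.

Call:
play_rows(moves=[{"tx": 0,"ty": 0,"tz": 0,"roll": 0,"claw": 76},{"tx": 0,"ty": 0,"tz": 0,"roll": 0,"claw": 76},{"tx": 0,"ty": 0,"tz": 0,"roll": 0,"claw": 76},{"tx": 0,"ty": 0,"tz": 0,"roll": 0,"claw": 76},{"tx": 0,"ty": 0,"tz": -0.3,"roll": 0,"claw": 76},{"tx": 0,"ty": 0,"tz": -0.5,"roll": 0,"claw": 76},{"tx": 0,"ty": 0,"tz": -0.7,"roll": 0,"claw": 60},{"tx": 0,"ty": 0,"tz": -0.8,"roll": 0,"claw": 60},{"tx": 0,"ty": 0,"tz": -0.8,"roll": 0,"claw": 60},{"tx": 0,"ty": 0,"tz": -0.6,"roll": 0,"claw": 60},{"tx": 0,"ty": 0,"tz": 0,"roll": 0,"claw": 60}])

```text
clock: 24.53
position: [0.4607, -0.2946, 0.1707]
tcp_rot: [0.005, 0.607, 0.795, -0.0]
wrist_force: [0.5, -0.4, 0.3]
finger_gap: 0.598
```

```bash
python3 - <<'E'
from look import *
go(.458,.0082,.15,93.4)
coil('blue',(.458,-.2925,.047))
for n,I in(('scene',S),('top',T)):
    w=(325,165,395,225) if n=='scene' else (205,243,272,282)
    C=cloud(n,I[1]); 
    for c in ((.46,-.027),(.456,.043)):
        q,m=yk(n,I,.06,.08,c,.025); q=q[:,:] 
        if len(q)>5: print(n,'limb',len(q),((q.max(0)+q.min(0))/2).round(4),'z',np.median(q[:,2]).round(4))
    hsv=cv2.cvtColor(I[0],cv2.COLOR_BGR2HSV); m=np.zeros((420,560),np.uint8); x0,y0,x1,y1=w
    m[y0:y1,x0:x1]=(hsv[y0:y1,x0:x1,2]<62)
    cs,_=cv2.findContours(m,cv2.RETR_EXTERNAL,cv2.CHAIN_APPROX_NONE); c=max(cs,key=cv2.contourArea)[:,0,:]
    print(n,'foot',[np.round(v,1) for v in cv2.minAreaRect((plane(n,c,.006)[:,:2]*1000).astype(np.float32))])
cv2.imwrite('pics/j.png',np.vstack([cv2.resize(S[0][130:220,240:400],None,fx=4,fy=4,interpolation=cv2.INTER_CUBIC),cv2.resize(T[0][235:290,200:360],None,fx=4,fy=4,interpolation=cv2.INTER_CUBIC)]))
E
```

```text
pos [ 0.4587 -0.2929  0.166 ] yaw 105.22 tilt 0.18 gap 0.603 F [ 0.6  0.6 -0.7] t 24.63 q [-0.69  0.34 -0.15  1.08  0.    0.62]
units tx,ty,tz [7.27 1.96 0.39] roll 1.97
scene blue 152 [ 460.8 -292.    56.7   55.3   16. ] z [0.0461 0.0481 0.0508]
scene limb 66 [ 0.4618 -0.0257  0.0684] z 0.0713
scene limb 65 [0.4586 0.0437 0.0688] z 0.072
scene foot [array([449.7,   8. ]), array([ 87.4, 148.6]), np.float64(3.2)]
top limb 36 [ 0.4612 -0.0276  0.0709] z 0.073
top limb 39 [0.4561 0.0425 0.0701] z 0.0724
top foot [array([457.6,   6.4]), array([ 67.3, 147.9]), np.float64(2.8)]
```

View pics/j.png

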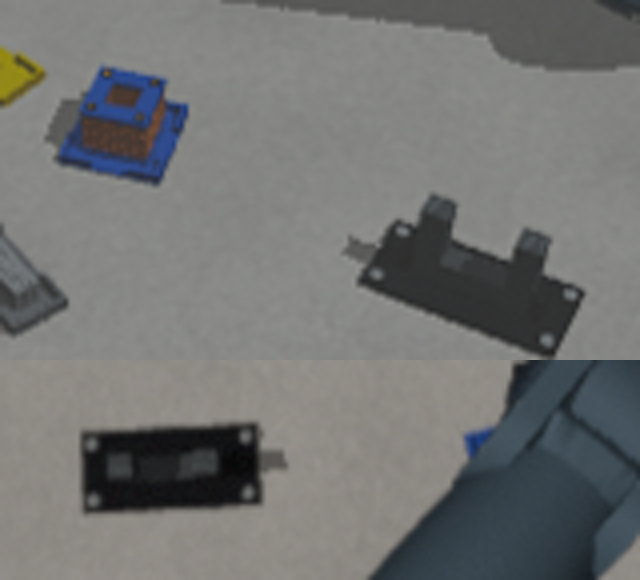

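Blue lies flat in its tray, top 0.048. The bare core is centred at (0.4585,0.008), yaw ≈93.1°, limb tops 0.072. In the lower crop its foot spans (85,430) to (260,505). Moving over the core.

Call:
play_rows(moves=[{"tx": 0.5,"ty": 0.13,"tz": 0,"roll": 0,"claw": 60},{"tx": 0.8,"ty": 0.22,"tz": 0,"roll": 0,"claw": 60},{"tx": 0.8,"ty": 0.22,"tz": 0,"roll": 0,"claw": 60},{"tx": 0.8,"ty": 0.22,"tz": 0,"roll": 0,"claw": 60},{"tx": 0.8,"ty": 0.22,"tz": 0,"roll": 0,"claw": 60},{"tx": 0.8,"ty": 0.22,"tz": 0,"roll": 0,"claw": 60},{"tx": 0.8,"ty": 0.22,"tz": 0,"roll": 0,"claw": 60},{"tx": 0.8,"ty": 0.22,"tz": 0,"roll": 0,"claw": 60},{"tx": 0.7,"ty": 0.2,"tz": 0,"roll": 0,"claw": 60},{"tx": 0.47,"ty": 0.15,"tz": 0,"roll": 0,"claw": 60}])

```text
clock: 25.47
position: [0.4574, 0.0122, 0.1631]
tcp_rot: [-0.002, 0.606, 0.795, -0.001]
wrist_force: [0.5, 0.3, 0.0]
finger_gap: 0.599
```

Call:
play_rows(moves=[{"tx": 0,"ty": 0,"tz": 0,"roll": 0.7,"claw": 60},{"tx": 0,"ty": 0,"tz": 0,"roll": 0.7,"claw": 60},{"tx": 0,"ty": 0,"tz": 0,"roll": 0.62,"claw": 60},{"tx": 0,"ty": 0,"tz": 0,"roll": 0,"claw": 60},{"tx": 0,"ty": 0,"tz": 0,"roll": 0,"claw": 60}])

```text
clock: 25.88
position: [0.4583, 0.0097, 0.1635]
tcp_rot: [-0.001, 0.687, 0.727, -0.001]
wrist_force: [0.1, 0.5, -0.2]
finger_gap: 0.602
```

```bash
python3 -c "
from h import *
go(.4585,.008,.0095,93.1)"
```

```text
pos [0.4583 0.0097 0.1635] yaw 93.21 tilt 0.15 gap 0.602 F [ 0.1  0.5 -0.2] t 25.88 q [-0.12  0.18 -0.37  1.03  0.    1.4 ]
units tx,ty,tz [-0.05  0.01  3.85] roll 0.02
```

Call:
play_rows(moves=[{"tx": -0.05,"ty": 0,"tz": 0.3,"roll": 0,"claw": 60},{"tx": 0,"ty": 0,"tz": 0.5,"roll": 0,"claw": 60},{"tx": 0,"ty": 0,"tz": 0.5,"roll": 0,"claw": 60},{"tx": 0,"ty": 0,"tz": 0.5,"roll": 0,"claw": 60},{"tx": 0,"ty": 0,"tz": 0.5,"roll": 0,"claw": 60},{"tx": 0,"ty": 0,"tz": 0.4,"roll": 0,"claw": 60},{"tx": 0,"ty": 0,"tz": 0.4,"roll": 0,"claw": 60},{"tx": 0,"ty": 0,"tz": 0.3,"roll": 0,"claw": 60},{"tx": 0,"ty": 0,"tz": 0.2,"roll": 0,"claw": 60},{"tx": 0,"ty": 0,"tz": 0.1,"roll": 0,"claw": 60},{"tx": 0,"ty": 0,"tz": 0,"roll": 0,"claw": 60},{"tx": 0,"ty": 0,"tz": 0,"roll": 0,"claw": 60}])

```text
clock: 26.88
position: [0.4596, 0.0075, 0.0171]
tcp_rot: [-0.0, 0.688, 0.726, 0.0]
wrist_force: [0.4, 0.2, -0.5]
finger_gap: 0.6
```

Call:
play_rows(moves=[{"tx": 0,"ty": 0,"tz": 0.1,"roll": 0,"claw": 60},{"tx": 0,"ty": 0,"tz": 0.03,"roll": 0,"claw": 60},{"tx": 0,"ty": 0,"tz": 0,"roll": 0,"claw": 60}])

```text
clock: 27.13
position: [0.4597, 0.0076, 0.0118]
tcp_rot: [0.0, 0.688, 0.726, 0.0]
wrist_force: [0.4, 0.2, 0.0]
finger_gap: 0.607
```

Call:
play_rows(moves=[{"tx": 0,"ty": 0,"tz": 0,"roll": 0,"claw": 10},{"tx": 0,"ty": 0,"tz": 0,"roll": 0,"claw": 10},{"tx": 0,"ty": 0,"tz": 0,"roll": 0,"claw": 10},{"tx": 0,"ty": 0,"tz": 0,"roll": 0,"claw": 10},{"tx": 0,"ty": 0,"tz": 0,"roll": 0,"claw": 10},{"tx": 0,"ty": 0,"tz": 0,"roll": 0,"claw": 10},{"tx": 0,"ty": 0,"tz": 0,"roll": 0,"claw": 10}])

```text
clock: 27.72
position: [0.4592, 0.0075, 0.012]
tcp_rot: [-0.0, 0.688, 0.726, -0.0]
wrist_force: [-2.7, -1.0, 5.5]
finger_gap: 0.213
```

Call:
play_rows(moves=[{"tx": 0,"ty": 0,"tz": -0.1,"roll": 0,"claw": 10},{"tx": 0,"ty": 0,"tz": -0.2,"roll": 0,"claw": 10},{"tx": 0,"ty": 0,"tz": -0.3,"roll": 0,"claw": 10},{"tx": 0,"ty": 0,"tz": -0.4,"roll": 0,"claw": 10},{"tx": 0,"ty": 0,"tz": -0.4,"roll": 0,"claw": 10},{"tx": 0,"ty": 0,"tz": -0.3,"roll": 0,"claw": 10},{"tx": 0,"ty": 0,"tz": -0.1,"roll": 0,"claw": 10},{"tx": 0,"ty": 0,"tz": 0,"roll": 0,"claw": 10}])

```text
clock: 28.38
position: [0.4602, 0.0075, 0.0846]
tcp_rot: [0.001, 0.688, 0.726, 0.001]
wrist_force: [-0.4, 0.0, -6.6]
finger_gap: 0.216
```

```bash
python3 -c "
from h import *
go(.641,.037,.09,81.3)
p,d=camera('scene');cv2.imwrite('pics/k.png',cv2.resize(p[100:300,270:430],None,fx=3,fy=3,interpolation=cv2.INTER_CUBIC))"
```

```text
pos [0.4602 0.0075 0.0846] yaw 93.1 tilt 0.11 gap 0.216 F [-0.4  0.  -6.6] t 28.38 q [-0.12  0.25 -0.5   0.82  0.    1.39]
units tx,ty,tz [ 0.49  4.55 -0.13] roll 1.97
```

View pics/k.png

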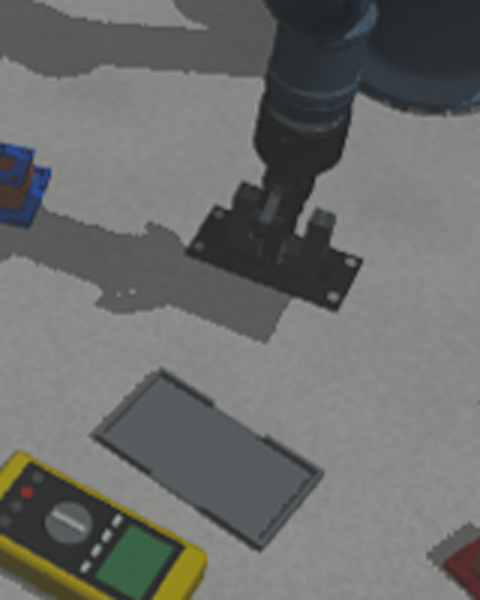

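The core hangs level; its weight reads 6.6 N. Both limbs are upright at about (247,205) and (320,230). I'll refine the core tray centre, since shadow enlarged its first mask.

```bash
python3 - <<'E'
from h import *
S=np.load('pics/scene0.npz');T=np.load('pics/top0.npz')
for n,I,(x0,y0,x1,y1) in(('scene',S,(292,215,385,285)),('top',T,(200,186,270,230))):
    p=I['p'][y0:y1,x0:x1]; g=cv2.cvtColor(p,cv2.COLOR_BGR2GRAY); c=I['c'][y0:y1,x0:x1]
    for th in(70,80,90,100,110):
        m=(g<th).astype(np.uint8); cs,_=cv2.findContours(m,cv2.RETR_EXTERNAL,cv2.CHAIN_APPROX_NONE); k=max(cs,key=cv2.contourArea)[:,0,:]+[x0,y0]
        for z in (.011,):
            w=plane(n,k,z)[:,:2]*1000; print(n,th,[np.round(v,1) for v in cv2.minAreaRect(w.astype(np.float32))])
    print('g centre',g[g.shape[0]//2,g.shape[1]//2],'bench',g[2,2])
    # inner floor: brighter uniform region via similarity to centre colour
    g0=int(g[g.shape[0]//2,g.shape[1]//2]); m=(abs(g.astype(int)-g0)<7).astype(np.uint8); m=cv2.morphologyEx(m,cv2.MORPH_OPEN,np.ones((3,3)))
    cs,_=cv2.findContours(m,cv2.RETR_EXTERNAL,cv2.CHAIN_APPROX_NONE); k=max(cs,key=cv2.contourArea)[:,0,:]+[x0,y0]
    print('floor',[np.round(v,1) for v in cv2.minAreaRect((plane(n,k,.003)[:,:2]*1000).astype(np.float32))])
E
```

```text
scene 70 [array([740.8,  10.4]), array([67.4, 97.7]), np.float64(30.6)]
scene 80 [array([740.8,  10.4]), array([67.4, 97.7]), np.float64(30.6)]
scene 90 [array([646.2,  39.6]), array([182. , 103.5]), np.float64(81.2)]
scene 100 [array([646.1,  38.8]), array([184.5, 104.6]), np.float64(81.2)]
scene 110 [array([646.2,  39.3]), array([185.7, 106.8]), np.float64(81.3)]
g centre 85 bench 131
floor [array([642.9,  38.3]), array([164.2,  97.2]), np.float64(81.3)]
top 70 [array([655.4, 121.1]), array([ 8.9, 92.5]), np.float64(80.4)]
top 80 [array([641.8,  36.2]), array([180.9,  96.1]), np.float64(81.5)]
top 90 [array([641.5,  35.1]), array([185.6,  97. ]), np.float64(81.2)]
top 100 [array([640.7,  35.9]), array([186.8, 100.1]), np.float64(81.3)]
top 110 [array([641.9,  35.9]), array([188.3, 103.1]), np.float64(81.5)]
g centre 77 bench 129
floor [array([642.2,  34.5]), array([170.9,  95.1]), np.float64(81.7)]
```

Call:
play_rows(moves=[{"tx": 0.03,"ty": 0.3,"tz": 0,"roll": 0,"claw": 10},{"tx": 0.06,"ty": 0.5,"tz": 0,"roll": 0,"claw": 10},{"tx": 0.06,"ty": 0.5,"tz": 0,"roll": 0,"claw": 10},{"tx": 0.06,"ty": 0.5,"tz": 0,"roll": 0,"claw": 10},{"tx": 0.06,"ty": 0.5,"tz": 0,"roll": 0,"claw": 10},{"tx": 0.06,"ty": 0.5,"tz": 0,"roll": 0,"claw": 10},{"tx": 0.06,"ty": 0.5,"tz": 0,"roll": 0,"claw": 10},{"tx": 0.06,"ty": 0.5,"tz": 0,"roll": 0,"claw": 10},{"tx": 0.03,"ty": 0.4,"tz": 0,"roll": 0,"claw": 10},{"tx": 0.03,"ty": 0.3,"tz": 0,"roll": 0,"claw": 10},{"tx": 0,"ty": 0.1,"tz": 0,"roll": 0,"claw": 10},{"tx": 0,"ty": 0,"tz": 0,"roll": 0,"claw": 10}])

```text
clock: 29.43
position: [0.6419, 0.038, 0.0819]
tcp_rot: [-0.001, 0.688, 0.726, -0.001]
wrist_force: [-0.7, -0.3, -7.0]
finger_gap: 0.214
```

Call:
play_rows(moves=[{"tx": 0,"ty": 0,"tz": 0,"roll": 0.4,"claw": 10},{"tx": 0,"ty": 0,"tz": 0,"roll": 0.5,"claw": 10},{"tx": 0,"ty": 0,"tz": 0,"roll": 0.5,"claw": 10},{"tx": 0,"ty": 0,"tz": 0,"roll": 0.4,"claw": 10},{"tx": 0,"ty": 0,"tz": 0,"roll": 0.17,"claw": 10},{"tx": 0,"ty": 0,"tz": 0,"roll": 0,"claw": 10},{"tx": 0,"ty": 0,"tz": 0,"roll": 0,"claw": 10}])

```text
clock: 30.02
position: [0.6412, 0.0378, 0.0833]
tcp_rot: [-0.0, 0.759, 0.652, -0.0]
wrist_force: [-0.1, -0.3, -6.1]
finger_gap: 0.214
```

```bash
python3 -c "
from h import *
go(.642,.0375,.0151,81.3)"
```

```text
pos [0.6412 0.0378 0.0833] yaw 81.32 tilt 0.08 gap 0.214 F [-0.1 -0.3 -6.1] t 30.02 q [-0.04  0.59  0.03  1.01  0.    1.68]
units tx,ty,tz [-0.    0.02  1.7 ] roll 0.0
```

Contact is expected near TCP 0.015. Lower to about 0.024 and look.

Call:
play_rows(moves=[{"tx": 0,"ty": 0,"tz": 0.2,"roll": 0,"claw": 10},{"tx": 0,"ty": 0,"tz": 0.3,"roll": 0,"claw": 10},{"tx": 0,"ty": 0,"tz": 0.3,"roll": 0,"claw": 10},{"tx": 0,"ty": 0,"tz": 0.25,"roll": 0,"claw": 10},{"tx": 0,"ty": 0,"tz": 0.2,"roll": 0,"claw": 10},{"tx": 0,"ty": 0,"tz": 0.15,"roll": 0,"claw": 10},{"tx": 0,"ty": 0,"tz": 0.05,"roll": 0,"claw": 10},{"tx": 0,"ty": 0,"tz": 0,"roll": 0,"claw": 10},{"tx": 0,"ty": 0,"tz": 0,"roll": 0,"claw": 10}])

```text
clock: 30.77
position: [0.6425, 0.0379, 0.026]
tcp_rot: [0.0, 0.759, 0.651, 0.0]
wrist_force: [-0.3, 0.5, -6.5]
finger_gap: 0.218
```

```bash
python3 -c "
from h import *
go(.642,.0375,.0151,81.3)
p,d=camera('scene');cv2.imwrite('pics/l.png',cv2.resize(p[190:300,280:400],None,fx=5,fy=5,interpolation=cv2.INTER_CUBIC))"
```

```text
pos [0.6425 0.0379 0.026 ] yaw 81.29 tilt 0.04 gap 0.218 F [-0.3  0.5 -6.5] t 30.77 q [-0.04  0.64 -0.04  0.89  0.    1.68]
units tx,ty,tz [-0.01 -0.01  0.27] roll -0.0
```

View pics/l.png

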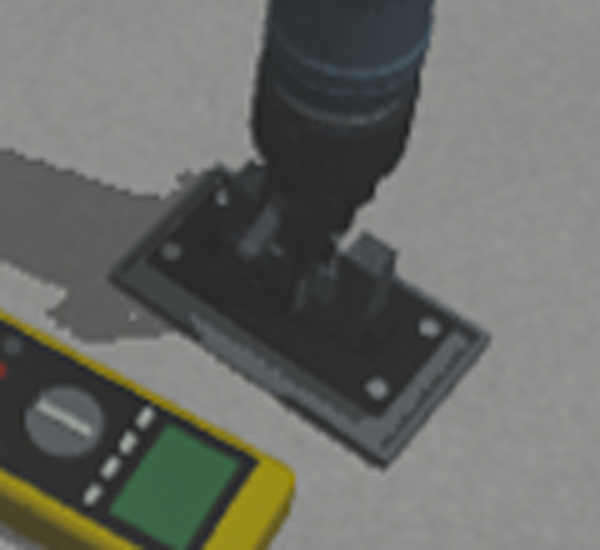

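The foot is parallel to the tray and inside the lip on all sides, with even margins left and right; the larger near-side gap comes from its hover height. Lower it gently.

Call:
play_rows(moves=[{"tx": 0,"ty": 0,"tz": 0.1,"roll": 0,"claw": 10},{"tx": 0,"ty": 0,"tz": 0.08,"roll": 0,"claw": 10},{"tx": 0,"ty": 0,"tz": 0.05,"roll": 0,"claw": 10},{"tx": 0,"ty": 0,"tz": 0,"roll": 0,"claw": 10}])

```text
clock: 31.15
position: [0.6415, 0.0379, 0.0158]
tcp_rot: [-0.0, 0.759, 0.651, -0.0]
wrist_force: [0.2, 0.8, -5.8]
finger_gap: 0.216
```

Call:
play_rows(moves=[{"tx": 0,"ty": 0,"tz": 0.05,"roll": 0,"claw": 10},{"tx": 0,"ty": 0,"tz": 0,"roll": 0,"claw": 10}])

```text
clock: 31.32
position: [0.6421, 0.0379, 0.0151]
tcp_rot: [0.0, 0.759, 0.651, 0.0]
wrist_force: [-2.0, 0.4, -1.3]
finger_gap: 0.216
```

Call:
play_rows(moves=[{"tx": 0,"ty": 0,"tz": 0.04,"roll": 0,"claw": 10},{"tx": 0,"ty": 0,"tz": 0,"roll": 0,"claw": 10}])

```text
clock: 31.48
position: [0.6421, 0.0379, 0.0151]
tcp_rot: [0.0, 0.759, 0.651, 0.0]
wrist_force: [-6.2, -0.6, 8.4]
finger_gap: 0.216
```

Call:
play_rows(moves=[{"tx": 0,"ty": 0,"tz": 0,"roll": 0,"claw": 50},{"tx": 0,"ty": 0,"tz": 0,"roll": 0,"claw": 50},{"tx": 0,"ty": 0,"tz": 0,"roll": 0,"claw": 50},{"tx": 0,"ty": 0,"tz": 0,"roll": 0,"claw": 50},{"tx": 0,"ty": 0,"tz": -0.3,"roll": 0,"claw": 50},{"tx": 0,"ty": 0,"tz": -0.5,"roll": 0,"claw": 50},{"tx": 0,"ty": 0,"tz": -0.7,"roll": 0,"claw": 50},{"tx": 0,"ty": 0,"tz": -0.8,"roll": 0,"claw": 50},{"tx": 0,"ty": 0,"tz": -0.8,"roll": 0,"claw": 50},{"tx": 0,"ty": 0,"tz": -0.8,"roll": 0,"claw": 50},{"tx": 0,"ty": 0,"tz": -0.5,"roll": 0,"claw": 50},{"tx": 0,"ty": 0,"tz": 0,"roll": 0,"claw": 50}])

```text
clock: 32.48
position: [0.6455, 0.0378, 0.1961]
tcp_rot: [0.004, 0.759, 0.651, 0.004]
wrist_force: [-0.3, 0.4, 0.1]
finger_gap: 0.497
```

Call:
play_rows(moves=[{"tx": 0,"ty": -0.5,"tz": 0,"roll": 0,"claw": 50},{"tx": 0,"ty": -0.7,"tz": 0,"roll": 0,"claw": 50},{"tx": 0,"ty": -0.7,"tz": 0,"roll": 0,"claw": 50},{"tx": 0,"ty": -0.7,"tz": 0,"roll": 0,"claw": 50},{"tx": 0,"ty": -0.7,"tz": 0,"roll": 0,"claw": 50},{"tx": 0,"ty": -0.7,"tz": 0,"roll": 0,"claw": 50},{"tx": 0,"ty": -0.4,"tz": 0,"roll": 0,"claw": 50},{"tx": 0,"ty": 0,"tz": 0,"roll": 0,"claw": 50}])

```text
clock: 33.15
position: [0.4641, 0.0651, 0.1887]
tcp_rot: [-0.001, 0.758, 0.652, -0.001]
wrist_force: [0.1, -0.2, -0.4]
finger_gap: 0.501
```

```bash
python3 - <<'E'
from look import *
go(.46,.0,.15,93)
coil('red',(.615,.3075,.047)); coil('blue',(.458,-.2925,.047))
q,m=yk('top',T,.018,.03,(.624,-.3005)); print('yoke',len(q),[np.round(v,3) for v in cv2.minAreaRect((q[:,:2]*1000).astype(np.float32))],np.median(q[:,2]))
for n,I in(('scene',S),('top',T)):
    q,m=yk(n,I,.065,.09,(.642,.0375),.07); q0=q[q[:,1]<.0375];q1=q[q[:,1]>.0375]
    print(n,'limbs',[(len(a),np.median(a,0).round(4)) for a in(q0,q1) if len(a)])
    q,m=yk(n,I,.006,.016,(.642,.0375),.1); m&=cv2.cvtColor(I[0],cv2.COLOR_BGR2GRAY)<55
    q=cloud(n,I[1])[m]; print('foot',len(q),[np.round(v,1) for v in cv2.minAreaRect((q[:,:2]*1000).astype(np.float32))],np.percentile(q[:,2],[10,50,90]).round(4))
S0=np.load('pics/scene0.npz')['p'];T0=np.load('pics/top0.npz')['p']
for nm,A,B,(x0,y0,x1,y1) in(('lamp s',S0,S[0],(430,208,480,250)),('lamp t',T0,T[0],(145,255,182,288)),('mm s',S0,S[0],(245,262,345,320)),('mm t',T0,T[0],(212,145,282,185))):
    d=cv2.absdiff(A,B)[y0:y1,x0:x1].max(2); print(nm,'changed px>40:',int((d>40).sum()))
cv2.imwrite('pics/m.png',np.vstack([S[0][110:330,190:490],T[0][140:300,130:430]]).repeat(1,0))
cv2.imwrite('pics/m.png',cv2.resize(cv2.imread('pics/m.png'),None,fx=1.5,fy=1.5,interpolation=cv2.INTER_CUBIC))
E
```

```text
pos [0.4682 0.0646 0.1892] yaw 81.3 tilt 0.06 gap 0.503 F [0.6 0.4 1. ] t 33.25 q [ 0.    0.19 -0.29  1.09 -0.    1.73]
units tx,ty,tz [-1.63  0.04  0.98] roll -1.95
scene red 323 [616.1 309.1  54.4  55.2  67.5] z [0.0459 0.048  0.0502]
top red 186 [615.9 308.7  54.   53.6  69.6] z [0.0426 0.0477 0.0531]
scene blue 127 [ 458.2 -291.3   54.5   51.3   14. ] z [0.0452 0.048  0.0505]
top blue 191 [ 459.2 -292.6   53.7   53.9   14.7] z [0.042  0.0477 0.0517]
yoke 143 [array([ 627.796, -290.947]), array([107.037,  32.827]), np.float64(61.142)] 0.023428707012067118
scene limbs [(74, array([0.6403, 0.005 , 0.075 ])), (81, array([0.6515, 0.0744, 0.0753]))]
foot 757 [array([645.3,  38.4]), array([166.3,  97.9]), np.float64(80.9)] [0.0076 0.0102 0.0125]
top limbs [(42, array([0.6364, 0.004 , 0.0762])), (41, array([0.6471, 0.075 , 0.0759]))]
foot 453 [array([640. ,  38.5]), array([170.2,  82.1]), np.float64(78.1)] [0.0071 0.0104 0.0143]
lamp s changed px>40: 0
lamp t changed px>40: 526
mm s changed px>40: 30
mm t changed px>40: 0
```

View pics/m.png

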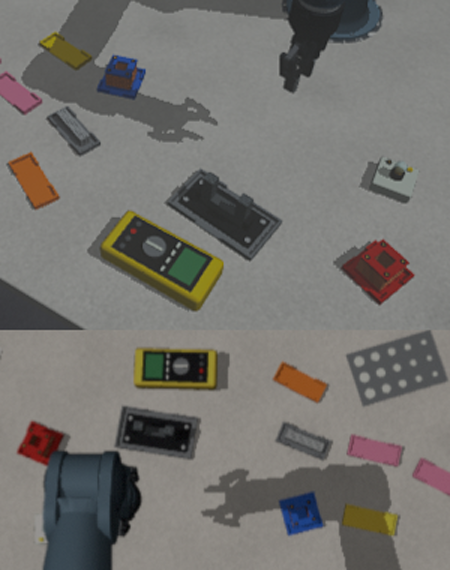

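All four parts sit in their trays. The lamp and multimeter look unmoved: the 526 changed pixels in the top view are the arm covering the lamp, and the scene view shows no change there. Handing in.

```bash
python3 -c "
from plant import *
print(finish_job())"
```

```text
the job is handed in; nothing more can be done
None
```

The transformer is apart and handed in at about 33 s on the clock. Yoke, red coil, blue coil and core went in that order into their own trays. Each was lowered until the wrist force showed contact, then released.

**Heights in the last pictures:**

| Part | Measured top (mm) | Expected (mm) |
|---|---|---|
| Yoke | 23.4 | 23 |
| Red and blue coils | 48 | 47 |
| Core limbs | 75–76 | 75 |
| Core foot | about 10 | 9 |

**Position:** the coils are centred within about 2 mm. The core limbs and the final picture put the core and the yoke inside their lips.

**Bystanders:** the multimeter and lamp holder look unmoved.

**Checks that disagreed or were weak:**
- **Lamp:** the arm hid it in the last top view (526 changed pixels), so only the scene view, with 0 changed pixels, confirms it.
- **Multimeter:** about 30 pixels changed in its scene window, probably the core now standing in the neighbouring tray. The top view showed none.
- **Yoke outline:** the last depth outline (107 x 33 mm, centre 11 mm off) picked up other points, so I relied on its height and the picture.
- **Foot outlines:** the last core foot outlines (166–170 x 82–98 mm) took in parts of the tray, so I relied on the limb positions and the picture.

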